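# Stoke the kitchen cookstove and put the kettle on

### The arm

A 6-joint arm with a two-finger parallel gripper is mounted at the origin on the work surface. World frame = base frame: x ahead of the robot, y to its left, z up, the work surface at z = 0. Lengths are in m, angles in rad, forces in N, time in s.
With the tool pointing down it reaches from about 0.35 to 0.95 m from the base axis. Payload 17.4 kg.
Tool frame: the origin (TCP) lies on the centre line of the jaws, within the pads' length; the fingertips stand 22 mm ahead of it and the grasp point (between the pads) lies 3 mm ahead of it; z points along the fingers, y is the line along which they close (so a half turn about z gives the same grasp; the last joint's range is limited). The gripper opens to 93 mm and grips with 3 to 60 N. Pads are 15 mm wide; open, the fingers measure 128 mm over their backs; the gripper's body (75 mm by 188 mm) begins 65 mm behind the grasp point.
Start: joints at [1.311, 0.116, 1.442, -0, 1.584, -0.038], TCP at [0.148, 0.658, 0.241] pointing down, gripper open.
Joint ranges: [-2.83, 2.83], [-0.83, 2.19], [0.07, 2.5], [-1.14, 4.28], [0.01, 3], [-2.97, 2.97]. Speed limits (rad/s): [1.89, 1.89, 2.22, 3.14, 3.14, 3.14].

### API

Orientations are given as a rotation vector (axis times angle).
In Python, from rig import env gives the robot as it stands. The module is installed in compiled form; this text tells all that it offers.
- The arm moves only by the tool jog_arm, never from a script. Its argument "series" is a list of rows, each a list of 5 numbers: the opening, from 0 (shut) to 1 (fully open), then the shift along the tool's x, y, z in m, then the turn about the tool's z in rad. In form: [[claw, tx, ty, tz, twist], ...]. A call has exactly 5 rows; each row shifts and turns the commanded pose from where the row before left it, along the tool's axes as they then stand; what a row does not reach is not made up. A row lasts 1/12 s, in which the tool goes at most 41.7 mm and 7.16 degrees, less where a joint would pass 70% of its speed; a pose out of reach is approached as far as the arm can. A call is refused whole if a number of a shift passes 0.0417 or a number of a turn 0.125, either way. A call with a gripper value outside its range is refused whole. The fingers move at their own pace and stop on an object; "force" is the grip in N (left out, the last holds). Time passes only in rows, so rows that do not move let the fingers close, or fill a call up. It gives the time, the measured TCP pose, the force and the opening at its end, in the units of the state.
- env.get_obs(): the state, without advancing time (a new reading comes with each control period).
- env.read_camera(name): name is "scene" or "top" or "wrist"; returns a dict with "pixels" (384x512x3 uint8, red, green, blue), "mtx" (3x3 intrinsics, pixels), "k1" (the pictures are not rectified: a ray, as slopes to the right and down, at radius r is drawn at 1 + k1 r^2 times it, then the intrinsics apply), "rvec" (rotation vector, rad) and "tvec" (3), from world to camera coordinates, as OpenCV has them; the wrist camera has in their place "hand_eye" (4x4, takes a point from camera to tool coordinates, whose origin is the TCP and whose axes are the flange's). Camera axes: x right, y down, z forward; pixel columns grow to the right and rows downward; lengths in m; the calibration is good to about 2 mm. A picture is of the moment at which its call begins: read the wrist's pose just before it. There is no depth.
- env.finish_job(): hands the job in, once; it reports no verdict.
The state is a dict: "clock": time; "qpos": joint angles; "joint_vel": joint speeds; "effort": joint torques, N m; "ee_pos": TCP position; "tcp_rot": TCP orientation; "wrist_force": force on the tool from outside, world axes, zero at the start; "moment": the same for the moment, N m; "width": opening from 0.0 (shut) to 1.0 (fully open).
Only numpy, scipy, OpenCV 4.12 (cv2) and the standard library are available. Lean on these libraries where they do the work, as an engineer would, in place of code of your own. Each camera call takes 0.05 s, during which the arm holds its last target. There are 200 camera calls.

### The job

Get the wood cookstove going for the kettle: open the air slide fully to the left, then push every split log on the bench down past the sprung smoke flap into the firebox, so that the flap shuts again behind it. Then take the infrared thermometer and aim it at the middle of the bare hotplate from 10 to 20 cm away, held steady for 3 seconds, and lay it back on its cork mat. Finally stand the kettle in the middle of the hotplate; do not disturb the other things on the bench.

Things in the scene. Friction and masses are not known exactly. Their poses are not given: they have to be found in the camera images.
- stove: Fixed bench-top wood cookstove of dark steel, body 240 mm deep (x) and 370 mm wide (y), flat top 200 mm above the bench (a 25 mm rail along its back edge), standing on the bench. Origin: centre of its underside; x to its back, y to its left seen from the robot, z up. The firebox is the whole inside (walls 4 mm, floor at 12 mm). An 80 mm flue leaves its left side at 120 mm height.
- hatch (a point): Centre of the fuel hatch, level with the stove top: a rectangular opening 175 mm along stove x and 120 mm along stove y in the left half of the top, closed from within by the sprung steel smoke flap.
- flap (a joint): Smoke flap inside the hatch, a 170 x 115 mm steel plate hinged along the hatch's left long edge (stove y +60 mm from the hatch centre). Radians: 0 = shut, level, 5 mm below the stove top; up to 1.42 as its free edge swings down into the firebox. A spring shuts it: pushed open from above (2.5 N at the free edge, up to 12 N wide open), it returns by itself. A log merely laid on it does not open it.
- air (a joint): Air slide in the stove's front, m: 0 = shut, 0.07 = fully open at its stop; it moves to the left (stove +y), stays where it is left, about 2 N to move.
- air_grip (a point): Middle of the air slide's upright wooden handle, where to pinch or push it: a pin 16 mm thick and 46 mm high, standing 50 mm in front of the stove's front face; its top is 18 mm above this point (195 mm above the bench). It moves with the slide.
- hotplate (a point): Centre of the top of the round flat hotplate, 160 mm across, in the right half of the stove top, 4 mm proud of it.
- log1_c (a point): Centre of a split log, a plain wooden bar 130 mm long (its x), 34 mm wide (y), 30 mm high (z), 60 to 130 g, lying loose on the bench. There are two to four logs; an absent one reads None from the start.
- log2_c (a point): Centre of a split log, a plain wooden bar 130 mm long (its x), 34 mm wide (y), 30 mm high (z), 60 to 130 g, lying loose on the bench. There are two to four logs; an absent one reads None from the start.
- log3_c (a point): Centre of a split log, a plain wooden bar 130 mm long (its x), 34 mm wide (y), 30 mm high (z), 60 to 130 g, lying loose on the bench. There are two to four logs; an absent one reads None from the start.
- log4_c (a point): Centre of a split log, a plain wooden bar 130 mm long (its x), 34 mm wide (y), 30 mm high (z), 60 to 130 g, lying loose on the bench. There are two to four logs; an absent one reads None from the start.
- thermo_c (a point): Centre of the barrel of a grey pistol-shaped infrared thermometer, 0.22 kg, on its side on the cork mat. Barrel 130 mm long (x, 70 mm back to 60 mm ahead of this point), 46 mm across (y), 40 mm thick (z, up as it lies). Black pistol handle, 34 x 95 mm, off to -y from the barrel's rear (x below -30 mm; trigger to -15 mm); ahead of that the barrel is free to grip across y. x points out of the nose.
- thermo_nose (a point): Tip of the thermometer's round nose (34 mm thick, 20 mm long), 81 mm ahead of thermo_c along x; the thermometer looks from here straight along its x axis.
- mat: Fixed cork mat 130 x 170 mm (x, y), 4 mm thick, the thermometer's place. Origin: centre of its underside.
- kettle_grip (a point): Centre of the top bar of the kettle's handle: a level wooden bar 20 mm thick, 112 mm long along the kettle's y, free underneath, 132 mm above the kettle's flat underside. Copper kettle, 140 mm across, 0.4 to 0.65 kg, empty, its spout to +x (100 mm from the middle). This point lies on the kettle's upright axis.
- trivet: Fixed round wooden trivet 170 mm across and 6 mm thick on which the kettle stands at the start. Origin: centre of its underside.
- tub: Bystander: lidded food tub 110 x 90 x 58 mm right of the robot's base. Origin under its centre.
- oil: Bystander: bottle 60 mm thick, 190 mm high beyond the logs at the right. Origin under its centre.
- pot: Bystander: small steel pot 120 mm across, 70 mm high, left of the robot's base. Origin under its centre.
Things that resemble listed ones, but are neither listed nor needed, are in the scene too. What is shaped like the part that bears log4_c but yellow is not meant.

How it is judged:
On the way, in this order (a step that is already met when the one before it is completed fails the run):
1. the air slide is fully open (over 60 of its 70 mm) (value of joint air above 0.06 m), for 0.2 s.
2. every log lies in the firebox and the smoke flap has shut again (x of log1_c in the frame of stove between -0.116 and 0.116 m and y of log1_c in the frame of stove between -0.18 and 0.18 m and z of each of log1_c, log2_c, log3_c, log4_c in the frame of stove below 0.13 m and x of log2_c in the frame of stove between -0.116 and 0.116 m and y of log2_c in the frame of stove between -0.18 and 0.18 m and x of log3_c in the frame of stove between -0.116 and 0.116 m and y of log3_c in the frame of stove between -0.18 and 0.18 m and x of log4_c in the frame of stove between -0.116 and 0.116 m and y of log4_c in the frame of stove between -0.18 and 0.18 m and value of joint flap below 0.12 rad), for 0.3 s.
3. the thermometer's line of sight passes within 25 mm (each way) of the hotplate's centre, from 8 to 24 cm, held steady for 1.5 s, with no kettle on the plate (y of hotplate in the frame of thermo_nose between -0.025 and 0.025 m and z of hotplate in the frame of thermo_nose between -0.025 and 0.025 m and x of hotplate in the frame of thermo_nose between 0.08 and 0.24 m and linear speed of thermo below 0.03 m/s and angular speed of thermo below 0.2 rad/s and horizontal distance between kettle_grip and hotplate above 0.12 m), for 1.5 s.
At the end, for the whole second after the job is handed in: Air slide open over 60 mm; every log inside the firebox and the flap shut (under 0.12 rad); the thermometer lying on its mat with its barrel's centre within 65 mm of the mat's centre; the kettle upright and at rest on the hotplate, its axis within 30 mm of the plate's centre (all of step 2 and value of joint air above 0.06 m and horizontal distance between thermo_c and mat below 0.065 m and height (world z) of thermo_c below 0.035 m and linear speed of each of thermo, kettle below 0.02 m/s and horizontal distance between kettle_grip and hotplate below 0.03 m and angle between kettle's own z axis and vertical below 0.1 rad and z of kettle_grip in the frame of hotplate between 0.12 and 0.14 m); the robot touches nothing.
It fails at once if the tub is pushed more than 30 mm or tipped over (distance of tub from where it was at the start of the episode above 0.03 m or angle between tub's own z axis and vertical above 0.5 rad).
It fails at once if the oil is pushed more than 30 mm or tipped over (distance of oil from where it was at the start of the episode above 0.03 m or angle between oil's own z axis and vertical above 0.5 rad).
It fails at once if the pot is pushed more than 30 mm or tipped over (distance of pot from where it was at the start of the episode above 0.03 m or angle between pot's own z axis and vertical above 0.5 rad).
Of log1, log2, log3, log4 only 2 to 4 are there at a start; the rules pass over those that are not, and their reading is None.
At some moment in a run one of thermo, kettle may be knocked a few centimetres aside while the robot is not near it.
It also fails if it takes over 210 s, if anything falls off the work surface, if the arm or the gripper's body presses on something with over 40 N, if the wrist force passes 120 N, or if a joint passes its speed limit or range.

## Working session

There is one attempt and no reset: what is moved stays moved. The work goes in short steps, Python scripts to look and compute and a tool call to move; the robot and the scene stay as the last step left them, time stands still between calls to the robot, and variables do not carry over. Pictures are saved under pics/ and viewed, on a budget of 14 in all, crops included, one or two more only if the job needs it, and the job is handed in when it is done.

Besides the shell and the picture viewer there is one more tool, called after "Call:" as name(argument=value, ...) on one line, values as JSON. jog_arm: Moves the arm, as the interface text tells. Its arguments: {"type":"object","properties":{"series":{"type":"array","items":{"type":"array","items":{"type":"number"}}},"force":{"type":"number"}},"required":["series"]}

```bash
mkdir -p pics; cat > h.py <<'E'
import numpy as np, cv2
from scipy.spatial.transform import Rotation as R
from rig import env
def cam(n):
    o=env.get_obs(); c=env.read_camera(n)
    if 'rvec' in c:
        Rm=cv2.Rodrigues(np.array(c['rvec'],float))[0]; t=np.array(c['tvec'],float).ravel()
    else:
        T=np.eye(4); T[:3,:3]=R.from_rotvec(o['tcp_rot']).as_matrix(); T[:3,3]=o['ee_pos']
        W=np.linalg.inv(T@np.array(c['hand_eye'])); Rm=W[:3,:3]; t=W[:3,3]
    return dict(im=c['pixels'][:,:,::-1].copy(),K=np.array(c['mtx']),k1=c['k1'],R=Rm,t=t)
def ray(c,u,v):
    K=c['K']; d=np.array([(u-K[0,2])/K[0,0],(v-K[1,2])/K[1,1]]); s=d.copy()
    for _ in range(30): s=d/(1+c['k1']*(s@s))
    return -c['R'].T@c['t'], c['R'].T@np.array([s[0],s[1],1])
def onz(c,u,v,z):
    o,d=ray(c,u,v); return o+d*(z-o[2])/d[2]
def proj(c,p):
    q=c['R']@np.array(p,float)+c['t']; s=q[:2]/q[2]; s=s*(1+c['k1']*(s@s)); return c['K'][:2,:2]@s+c['K'][:2,2]
def tri(l):
    A=np.zeros((3,3)); b=np.zeros(3)
    for c,u,v in l:
        o,d=ray(c,u,v); d=d/np.linalg.norm(d); M=np.eye(3)-np.outer(d,d); A+=M; b+=M@o
    return np.linalg.solve(A,b)
def blobs(c,lo,hi,amin=60):
    m=cv2.inRange(cv2.cvtColor(c['im'],cv2.COLOR_BGR2HSV),np.array(lo),np.array(hi))
    for k in cv2.findContours(m,cv2.RETR_EXTERNAL,cv2.CHAIN_APPROX_SIMPLE)[0]:
        if cv2.contourArea(k)>amin:
            r=cv2.minAreaRect(k); yield cv2.contourArea(k),np.round(r[0],1),np.round(r[1],1),round(r[2],1),k
def st():
    o=env.get_obs(); print(round(o['clock'],2),np.round(o['ee_pos'],4),np.round(o['tcp_rot'],3),np.round(o['wrist_force'],1),round(o['width'],3)); print(np.round(R.from_rotvec(o['tcp_rot']).as_matrix(),3).tolist())
E
python3 - <<'E'
from h import *
st()
for n in('scene','top','wrist'):
    c=cam(n); cv2.imwrite(f'pics/{n}0.png',c['im']); print(n,c['K'].round(1).tolist(),c['k1'],(-c['R'].T@c['t']).round(3))
E
```

```text
0.0 [0.1485 0.6583 0.2399] [-3.480e-01 -3.122e+00  2.000e-03] [-1.2 -0.1  1. ] 0.998
[[-0.975, 0.22, -0.0], [0.22, 0.975, -0.001], [0.0, -0.001, -1.0]]
scene [[426.1, 0.0, 254.5], [0.0, 426.1, 182.6], [0.0, 0.0, 1.0]] -0.019167376665361058 [0.909 0.633 1.506]
top [[397.6, 0.0, 258.5], [0.0, 397.6, 193.1], [0.0, 0.0, 1.0]] -0.131185826894898 [ 0.131 -0.065  1.513]
wrist [[319.0, 0.0, 255.0], [0.0, 319.0, 188.1], [0.0, 0.0, 1.0]] -0.017618222542429562 [0.073 0.675 0.383]
```

View pics/top0.png

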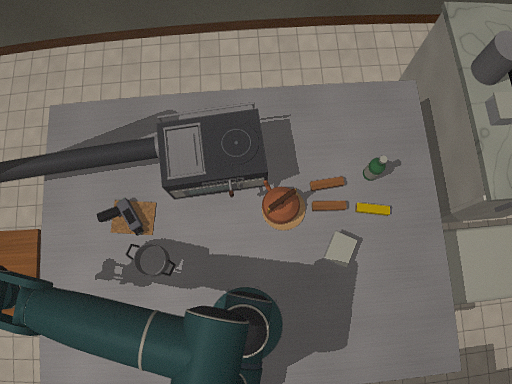

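View pics/scene0.png

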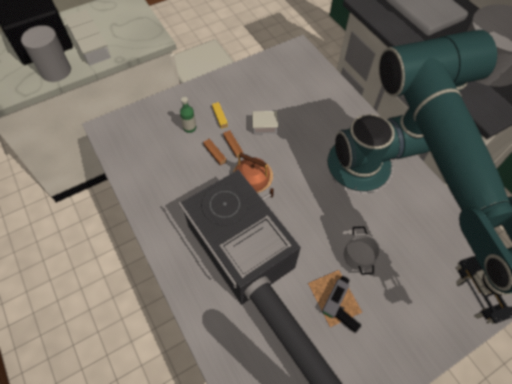

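```bash
python3 - <<'E'
from h import *
c=cam('top'); s=cam('scene')
import pickle; pickle.dump((c,s),open('cams.pkl','wb'))
a=cv2.resize(c['im'][95:275,90:400],None,fx=2.58,fy=2.58,interpolation=cv2.INTER_CUBIC)
a=np.clip(a.astype(float)*1.6,0,255).astype(np.uint8)
cv2.imwrite('pics/crop1.png',a)
b=cv2.resize(s['im'][90:340,160:400],None,fx=2.4,fy=2.4,interpolation=cv2.INTER_CUBIC)
cv2.imwrite('pics/crop2.png',np.clip(b.astype(float)*1.6,0,255).astype(np.uint8))
for n,q in(('top',c),('scene',s)):
  for nm,lo,hi in(('red',(3,110,50),(13,255,255)),('yel',(22,120,80),(34,255,255)),('green',(50,80,20),(80,255,255))):
    for x in blobs(q,lo,hi,30): print(n,nm,x[0],x[1],x[2],x[3],onz(q,*x[1],.03).round(3))
E
```

```text
top red 42.0 [  7.8 310.4] [11.4  7.3] 14.0 [0.086 0.914 0.03 ]
top red 1426.5 [ 19. 253.] [48. 38.] 90.0 [0.307 0.871 0.03 ]
top red 213.0 [328.5 205.5] [ 9. 33.] 90.0 [ 0.415 -0.347  0.03 ]
top red 1084.5 [280.8 202.4] [37.5 41.9] 5.2 [ 0.44  -0.166  0.03 ]
top red 226.0 [326.7 183. ] [ 8.7 33.1] 79.9 [ 0.504 -0.35   0.03 ]
top red 109.5 [19.7 48. ] [ 8.1 40.1] 81.0 [1.242 0.962 0.03 ]
top red 119.5 [55.  42.7] [ 8.2 33.4] 81.9 [1.243 0.786 0.03 ]
top red 36.5 [86.1 38.9] [ 8.1 28.3] 82.9 [1.243 0.637 0.03 ]
top red 118.5 [115.3  35.7] [ 8.4 33.5] 84.8 [1.243 0.501 0.03 ]
top red 305.5 [165.2  30.8] [ 8.9 72.4] 85.0 [1.243 0.275 0.03 ]
top red 51.5 [425.5  18.5] [ 7. 19.] 90.0 [ 1.243 -0.897  0.03 ]
top red 1022.5 [307.   21.8] [  9.9 216.5] 87.5 [ 1.24 -0.35  0.03]
top yel 272.5 [372.4 208.4] [34.1  9.6] 5.7 [ 0.392 -0.515  0.03 ]
top green 153.5 [375.7 166.2] [14.1 14.8] 45.0 [ 0.559 -0.552  0.03 ]
scene red 97.5 [  3.5 369. ] [ 7. 28.] 0.0 [1.493 0.073 0.03 ]
scene red 185.0 [214.  150.8] [26.6  8.2] 50.2 [ 0.511 -0.347  0.03 ]
scene red 867.0 [244.  160.1] [66.8 25.3] 46.4 [ 0.425 -0.242  0.03 ]
scene yel 126.5 [218.8 113.4] [21.9  7.3] 64.8 [ 0.398 -0.518  0.03 ]
scene green 269.5 [504. 173.] [36. 14.] 90.0 [-0.481  0.354  0.03 ]
scene green 108.0 [186.5 111.5] [13. 11.] 90.0 [ 0.518 -0.6    0.03 ]
scene green 255.0 [339.3  12.4] [16.1 25.3] 11.3 [-0.494 -0.819  0.03 ]
```

View pics/crop1.png

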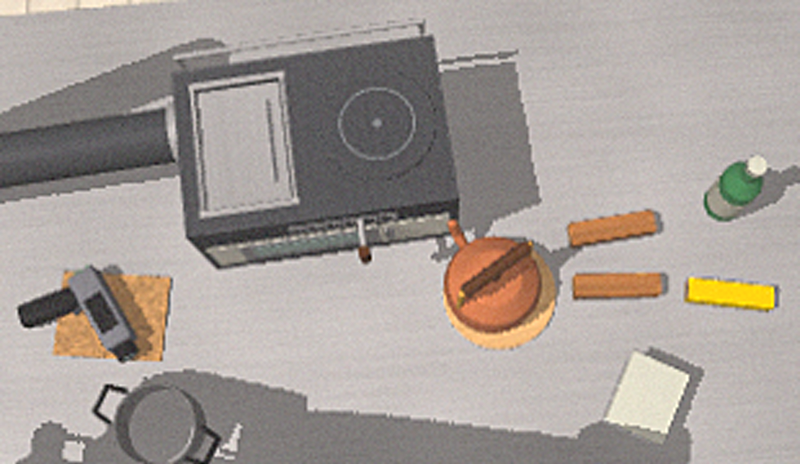

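View pics/crop2.png

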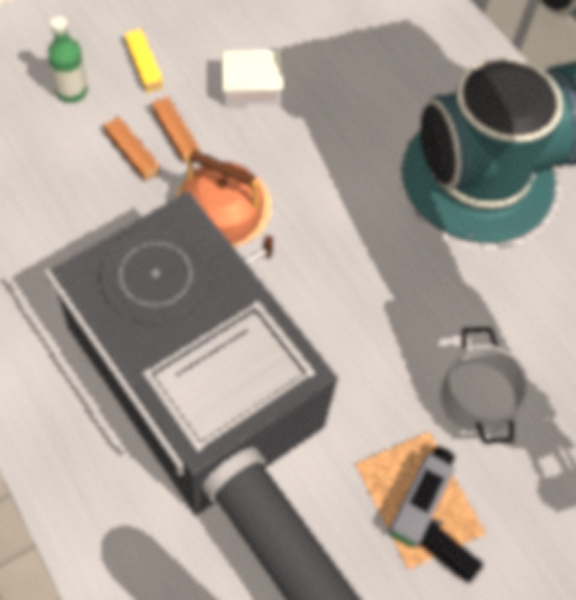

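```bash
python3 - <<'E'
from h import *
import pickle; c,s=pickle.load(open('cams.pkl','rb'))
T=lambda u,v:(90+(u-.8)/2.58,95+(v-.8)/2.58)
S=lambda u,v:(160+(u-.7)/2.4,90+(v-.7)/2.4)
for n,a,b in(('hot',(377,123),(155,272)),('pin',(366,258),(268,240)),('hatchFL',(200,216),(312,375)),('hatchFR',(297,203),(258,306)),('hatchBL',(190,85),(200,447)),('hatchBR',(285,72),(146,374)),
 ('topFR',(458,198),(188,197)),('topFL',(188,238),(335,380)),('logAfarend',(570,234),(152,172)),('logB r',(661,285),(0,0)),('kbar end1',(462,297),(255,185)),('kbar end2',(530,245),(192,155)),('noseT',(130,355),(445,455)),('mat a',(65,270),(357,463)),('mat b',(171,277),(430,433)),('mat c',(163,360),(485,532)),('mat d',(55,353),(405,567)),('bottle top',(757,165),(59,22))):
    if b==(0,0): continue
    p=tri([(c,*T(*a)),(s,*S(*b))]); print(n,p.round(3),'err',(proj(c,p)-T(*a)).round(1))
print('logA',[onz(c,*T(*q),.03).round(3) for q in((570,234),(656,221))],'logB',[onz(c,*T(*q),.03).round(3) for q in((574,285),(661,285))])
for k,q,z in(('tub',(660,390),.058),('pot',(160,425),.07),('trivet',(500,292),.006)): print(k,onz(c,*T(*q),z).round(3))
E
```

```text
hot [ 0.629 -0.016  0.205] err [ 0.3 -0.3]
pin [0.45  0.009 0.179] err [ 0.6 -0.6]
hatchFL [0.518 0.229 0.197] err [ 0.2 -0.2]
hatchFR [0.527 0.099 0.193] err [-0.  0.]
hatchBL [0.704 0.241 0.204] err [-0.2  0.2]
hatchBR [0.716 0.111 0.195] err [-0.4  0.4]
topFR [ 0.52  -0.117  0.185] err [-0.1  0.1]
topFL [0.491 0.248 0.187] err [ 0.2 -0.2]
logAfarend [ 0.501 -0.287  0.019] err [-0.1  0.1]
kbar end1 [ 0.397 -0.115  0.125] err [ 0.2 -0.2]
kbar end2 [ 0.46  -0.213  0.135] err [-0.1  0.1]
noseT [0.362 0.381 0.016] err [-0.3  0.2]
mat a [0.494 0.39  0.177] err [ 9.2 -9.8]
mat b [0.427 0.327 0.12 ] err [-10.    7.9]
mat c [ 0.348  0.436 -0.184] err [-12.    8.7]
mat d [ 0.432  0.507 -0.117] err [ 8.8 -9.4]
bottle top [ 0.539 -0.53   0.19 ] err [ 0.1 -0.1]
logA [array([ 0.499, -0.286,  0.03 ]), array([ 0.51 , -0.418,  0.03 ])] logB [array([ 0.421, -0.284,  0.03 ]), array([ 0.412, -0.414,  0.03 ])]
tub [ 0.255 -0.388  0.058]
pot [0.253 0.322 0.07 ]
trivet [ 0.423 -0.176  0.006]
```

Call:
jog_arm(series=[[1,0,0,-0.03,-0.097],[1,0,0,-0.03,-0.097],[1,0,0,-0.02,-0.097],[1,-0.0128,-0.0329,0,0],[1,-0.0128,-0.0329,0,0]])

```text
clock: 0.67
ee_pos: [0.1784, 0.5947, 0.3212]
tcp_rot: [-0.112, 3.139, 0.001]
wrist_force: [0.8, 0.3, -0.4]
width: 1.0
```

Call:
jog_arm(series=[[1,-0.0128,-0.0329,0,0],[1,-0.0128,-0.0329,0,0],[1,-0.0128,-0.0329,0,0],[1,-0.0128,-0.0329,0,0],[1,-0.0128,-0.0329,0,0]])

```text
clock: 1.08
ee_pos: [0.2541, 0.4333, 0.3206]
tcp_rot: [-0.109, 3.14, 0.0]
wrist_force: [1.0, 0.2, 0.2]
width: 1.0
```

Call:
jog_arm(series=[[1,-0.0128,-0.0329,0,0],[1,-0.0128,-0.0329,0,0],[1,-0.0128,-0.0329,0,0],[1,-0.0128,-0.0329,0,0],[1,-0.0128,-0.0329,0,0]])

```text
clock: 1.5
ee_pos: [0.3292, 0.2736, 0.3208]
tcp_rot: [-0.109, 3.139, 0.0]
wrist_force: [0.5, -0.3, -0.8]
width: 1.0
```

Call:
jog_arm(series=[[1,-0.0128,-0.0329,0,0],[1,-0.0128,-0.0329,0,0],[1,-0.0128,-0.0329,0,0],[1,-0.0128,-0.0329,0,0],[1,-0.0128,-0.0329,0,0]])

```text
clock: 1.92
ee_pos: [0.4045, 0.1138, 0.3209]
tcp_rot: [-0.109, 3.139, 0.0]
wrist_force: [1.5, 0.1, 0.3]
width: 0.999
```

Call:
jog_arm(series=[[1,-0.0128,-0.0329,0,0],[1,-0.0128,-0.0329,0,0],[1,-0.0128,-0.0329,0,0],[1,0,0,0,0],[1,0,0,0,0]])

```text
clock: 2.33
ee_pos: [0.4497, 0.0184, 0.3203]
tcp_rot: [0.104, -3.139, -0.0]
wrist_force: [-0.6, 0.1, 1.1]
width: 0.999
```

```bash
cat >> h.py <<'E'
def psi():
    m=R.from_rotvec(env.get_obs()['tcp_rot']).as_matrix(); return np.arctan2(m[1,1],m[0,1])
def go(x,y,z,ps=None):
    "tool shifts at present yaw to the target, the twist, and the rows needed"
    o=env.get_obs(); p=psi(); d=np.array([x,y,z])-o['ee_pos']; m=R.from_rotvec(o['tcp_rot']).as_matrix(); t=m.T@d
    tw=0 if ps is None else -(ps-p)
    print('pos',np.round(o['ee_pos'],4),'psi',round(np.degrees(p),1),'F',np.round(o['wrist_force'],1),'w',round(o['width'],3),'t',round(o['clock'],1),'| shift',t.round(4),'rows',round(np.linalg.norm(t)/.0417,1),'twist',round(tw,3))
    if ps is not None:
        c,s=np.cos(-tw),np.sin(-tw); print('  shift if twisted first: ',round(c*t[0]-s*t[1],4),round(s*t[0]+c*t[1],4))
E
python3 - <<'E'
from h import *
go(.453,.009,.2); c=cam('wrist'); cv2.imwrite('pics/w1.png',np.clip(c['im']*1.5,0,255).astype(np.uint8))
import pickle; pickle.dump(c,open('w1.pkl','wb'))
for n,p in(('pin',(.453,.009,.195)),('hot',(.629,-.016,.204)),('hatch',(.616,.17,.2))): print(n,proj(c,p).round(1))
E
```

```text
pos [0.4497 0.0184 0.3203] psi 93.8 F [-0.6  0.1  1.1] w 0.999 t 2.3 | shift [-0.0028 -0.0096  0.1203] rows 2.9 twist 0
pin [243.9 189.9]
hot [209.  357.8]
hatch [391.9 353.7]
```

View pics/w1.png

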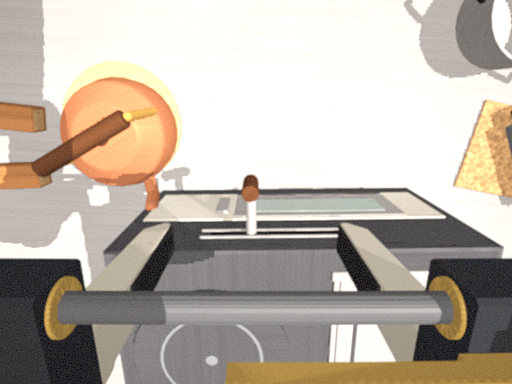

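```bash
python3 - <<'E'
from h import *
import pickle; c=pickle.load(open('w1.pkl','rb')); t,s=pickle.load(open('cams.pkl','rb'))
print('cam',(-c['R'].T@c['t']).round(3),'nadir',proj(c,np.append((-c['R'].T@c['t'])[:2],0)).round(0),'axis',c['R'][2].round(2))
for z in(.149,.177,.195): print(z,proj(c,(.453,.009,z)).round(1))
cr=cv2.resize(c['im'][150:260,190:330],None,fx=5,fy=5,interpolation=cv2.INTER_CUBIC); cv2.imwrite('pics/w1c.png',np.clip(cr*1.7,0,255).astype(np.uint8))
for u,v,z in((250,181,.195),(251,198,.195),(212,361,.204),(332,272,.2)): print(u,v,onz(c,u,v,z).round(4))
E
```

```text
cam [0.373 0.013 0.464] nadir [255.  96.] axis [ 0.28  0.02 -0.96]
0.149 [245.4 177. ]
0.177 [244.6 184.4]
0.195 [243.9 189.9]
250 181 [0.4446 0.0138 0.195 ]
251 198 [0.4601 0.0157 0.195 ]
212 361 [ 0.6328 -0.0129  0.204 ]
332 272 [0.5259 0.0957 0.2   ]
```

View pics/w1c.png

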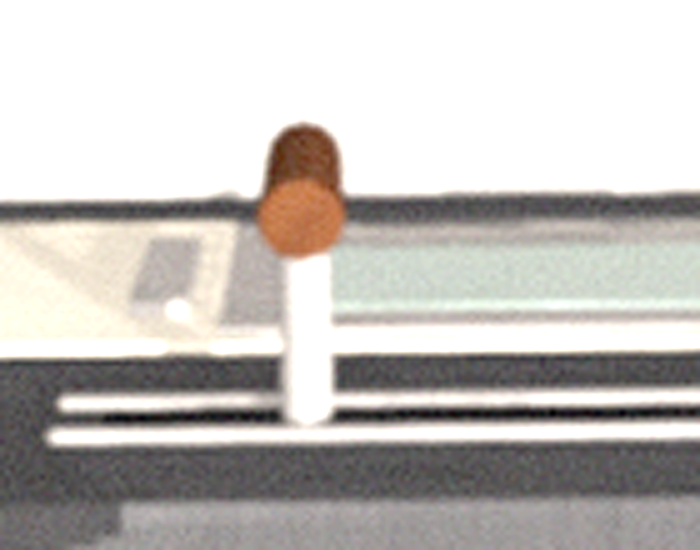

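Call:
jog_arm(series=[[1,-0.006,-0.0043,0.03,0],[0.6,0,0,0.035,0],[0.6,0,0,0.04,0],[0.6,0,0,0.035,0],[0.6,0,0,0,0]])

```text
clock: 2.8
ee_pos: [0.453, 0.0171, 0.1743]
tcp_rot: [0.111, -3.132, -0.001]
wrist_force: [-1.7, 0.5, -1.7]
width: 0.764
```

Call:
jog_arm(series=[[0,0,0,0,0],[0,0,0,0,0],[0,0,0,0,0],[0,0,0,0,0],[0,0,0,0,0]], force=10)

```text
clock: 3.22
ee_pos: [0.4562, 0.0159, 0.1822]
tcp_rot: [-0.109, 3.138, -0.0]
wrist_force: [0.6, -0.3, -0.5]
width: 0.398
```

Call:
jog_arm(series=[[0,0,0,0,0],[0,0,0,0,0],[0,0,0,0,0],[0,0,0,0,0],[0,0,0,0,0]])

```text
clock: 3.63
ee_pos: [0.4557, 0.0158, 0.1808]
tcp_rot: [-0.109, 3.14, -0.0]
wrist_force: [-0.8, -1.4, 2.6]
width: 0.169
```

Call:
jog_arm(series=[[0,0,0.014,0,0],[0,0,0.014,0,0],[0,0,0.014,0,0],[0,0,0.014,0,0],[0,0,0.012,0,0]])

```text
clock: 4.05
ee_pos: [0.4507, 0.0831, 0.1808]
tcp_rot: [0.108, -3.139, 0.006]
wrist_force: [-3.1, -20.1, 3.9]
width: 0.395
```

Call:
jog_arm(series=[[0,0,0.001,0,0],[0,0,0.001,0,0],[0,0,0,0,0],[0,0,0,0,0],[0,0,0,0,0]])

```text
clock: 4.47
ee_pos: [0.4506, 0.0838, 0.1807]
tcp_rot: [0.107, -3.139, 0.007]
wrist_force: [-3.6, -20.4, 4.4]
width: 0.411
```

Call:
jog_arm(series=[[0.65,0,-0.005,0,0],[0.65,0,0,0,0],[0.65,0,0,0,0],[0.65,0,0,-0.01,0],[0.65,0,0,-0.03,0]])

```text
clock: 4.88
ee_pos: [0.4499, 0.0808, 0.2179]
tcp_rot: [0.109, -3.134, 0.0]
wrist_force: [0.4, 1.2, -1.2]
width: 0.641
```

Call:
jog_arm(series=[[0.65,0,0,-0.035,0],[0.65,0,0,-0.035,0],[0.65,0,0,-0.03,0.119],[0.65,0,0,0,0.119],[0.65,0,0,0,0.119]])

```text
clock: 5.3
ee_pos: [0.4515, 0.081, 0.3235]
tcp_rot: [0.459, 3.105, 0.002]
wrist_force: [0.4, -0.4, -0.5]
width: 0.649
```

Call:
jog_arm(series=[[0.65,0,0,0,0.119],[0.65,0,0,0,0.119],[0.65,0,0,0,0.119],[0.65,0,0,0,0.119],[0.65,0,0,0,0.119]])

```text
clock: 5.72
ee_pos: [0.4511, 0.081, 0.3214]
tcp_rot: [1.35, 2.837, 0.001]
wrist_force: [-0.8, 0.3, -0.9]
width: 0.65
```

Call:
jog_arm(series=[[0.65,0,0,0,0.119],[0.65,0,0,0,0.119],[0.65,0,0,0,0.119],[0.65,0,0,0,0.119],[0.65,0,0,0,0.119]])

```text
clock: 6.13
ee_pos: [0.4511, 0.081, 0.3215]
tcp_rot: [2.122, 2.316, 0.001]
wrist_force: [-0.3, -0.4, -0.2]
width: 0.653
```

Call:
jog_arm(series=[[0.65,-0.0374,-0.0025,0.004,0],[0.65,-0.0374,-0.0025,0.004,0],[0.65,-0.0374,-0.0025,0.004,0],[0.65,-0.0374,-0.0025,0.004,0],[0.65,-0.0374,-0.0025,0.004,0]])

```text
clock: 6.55
ee_pos: [0.4558, -0.108, 0.3015]
tcp_rot: [2.114, 2.322, 0.001]
wrist_force: [0.9, 0.6, 1.3]
width: 0.65
```

Call:
jog_arm(series=[[0.65,-0.0374,-0.0025,0.004,0],[0.65,-0.0374,-0.0025,0.004,0],[0.65,-0.0374,-0.0025,0.004,0],[0.65,-0.0374,-0.0025,0.004,0],[0.65,-0.0374,-0.0025,0.004,0]])

```text
clock: 6.97
ee_pos: [0.4608, -0.2958, 0.2813]
tcp_rot: [2.115, 2.322, 0.001]
wrist_force: [0.0, 0.6, -0.9]
width: 0.649
```

Call:
jog_arm(series=[[0.65,-0.0374,-0.0025,0.004,0],[0.65,-0.0374,-0.0025,0.004,0],[0.65,0,0,0,0],[0.65,0,0,0,0],[0.65,0,0,0,0]])

```text
clock: 7.38
ee_pos: [0.4631, -0.3685, 0.2731]
tcp_rot: [-2.116, -2.322, -0.001]
wrist_force: [0.1, 0.7, 0.1]
width: 0.65
```

```bash
python3 - <<'E'
from h import *
import pickle
go(.505,-.352,.1); c=cam('wrist'); cv2.imwrite('pics/w2.png',np.clip(c['im']*1.4,0,255).astype(np.uint8)); pickle.dump(c,open('w2.pkl','wb'))
t=cam('top'); s=cam('scene'); pickle.dump((t,s),open('cams2.pkl','wb'))
u=lambda c,p:proj(c,p).round(0)
for x in blobs(c,(3,90,50),(17,255,255),300):
    b=cv2.boxPoints(cv2.minAreaRect(x[4])); print(x[0],x[1],x[2],x[3]); print(np.array([onz(c,*q,.03)[:2] for q in b]).round(3).tolist())
E
```

```text
pos [ 0.4631 -0.3685  0.2731] psi 5.3 F [0.1 0.7 0.1] w 0.65 t 7.4 | shift [0.0125 0.0432 0.1731] rows 4.3 twist 0
2812.0 [292.5 148.5] [105.  29.] 90.0
[[0.483, -0.289], [0.517, -0.286], [0.535, -0.414], [0.498, -0.417]]
2857.0 [221.1 139.4] [ 29.3 106.8] 7.1
[[0.398, -0.413], [0.407, -0.283], [0.441, -0.284], [0.435, -0.414]]
6956.5 [236.5  32.5] [ 65. 143.] 90.0
[[0.35, -0.201], [0.504, -0.186], [0.514, -0.252], [0.351, -0.267]]
```

View pics/w2.png

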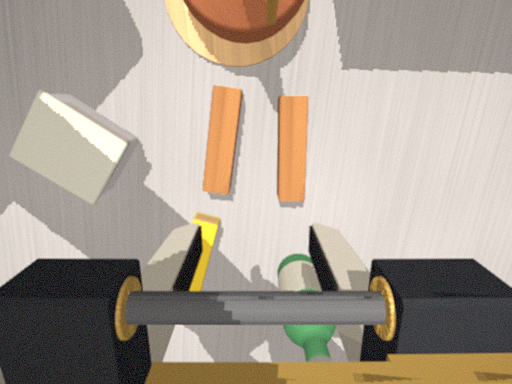

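Call:
jog_arm(series=[[0.65,0.0064,0.0231,0.01,-0.02],[0.65,0.0064,0.0231,0.02,0],[0.65,0,0,0.04,0],[0.65,0,0,0.04,0],[0.65,0,0,0.04,0]])

```text
clock: 7.95
ee_pos: [0.5082, -0.3501, 0.1219]
tcp_rot: [2.089, 2.344, 0.0]
wrist_force: [0.3, -1.1, -0.5]
width: 0.651
```

Call:
jog_arm(series=[[0.65,0,0,0.035,0],[0.65,0,0,0.03,0],[0.65,0,0,0.02,0],[0.65,0,0,0.011,0],[0.65,0,0,0,0]])

```text
clock: 8.37
ee_pos: [0.5071, -0.3502, 0.0248]
tcp_rot: [-2.09, -2.342, 0.0]
wrist_force: [0.1, -0.5, 0.3]
width: 0.65
```

Call:
jog_arm(series=[[0,0,0,0,0],[0,0,0,0,0],[0,0,0,0,0],[0,0,0,0,0],[0,0,0,0,0]], force=35)

```text
clock: 8.78
ee_pos: [0.508, -0.3518, 0.0278]
tcp_rot: [2.092, 2.342, 0.0]
wrist_force: [-1.9, 1.4, 7.1]
width: 0.365
```

Call:
jog_arm(series=[[0,0,0,0,0],[0,0,0,0,0],[0,0,0,0,0],[0,0,0,0,0],[0,0,0,0,0]])

```text
clock: 9.2
ee_pos: [0.508, -0.3517, 0.0278]
tcp_rot: [2.092, 2.342, 0.0]
wrist_force: [-1.1, 1.2, 6.6]
width: 0.364
```

Call:
jog_arm(series=[[0,0,0,-0.02,0],[0,0,0,-0.037,0],[0,0,0,-0.037,0],[0,0,0,-0.037,0],[0,0,0,-0.037,0]])

```text
clock: 9.62
ee_pos: [0.5073, -0.3513, 0.1967]
tcp_rot: [2.092, 2.343, -0.0]
wrist_force: [0.3, 0.9, -1.1]
width: 0.365
```

Call:
jog_arm(series=[[0,0,0,-0.033,-0.1177],[0,0,0,-0.033,-0.1177],[0,0,0,-0.033,-0.1177],[0,0,0,-0.033,-0.1177],[0,0,0,-0.033,-0.1177]])

```text
clock: 10.03
ee_pos: [0.5073, -0.3512, 0.3616]
tcp_rot: [1.315, 2.853, -0.0]
wrist_force: [0.8, -0.5, -1.5]
width: 0.364
```

Call:
jog_arm(series=[[0,0,0,0,-0.1177],[0,0,0,0,-0.1177],[0,0,0,0,-0.1177],[0,0,0,0,-0.1177],[0,0,0,0,-0.1177]])

```text
clock: 10.45
ee_pos: [0.5075, -0.3514, 0.3598]
tcp_rot: [0.431, 3.112, -0.0]
wrist_force: [-0.4, -0.3, -0.3]
width: 0.36
```

Call:
jog_arm(series=[[0,0,0,0,-0.1177],[0,0,0,0,-0.1177],[0,0,0,0,-0.1177],[0,0,0,0,0],[0,0,0,0,0]])

```text
clock: 10.87
ee_pos: [0.5075, -0.3514, 0.3598]
tcp_rot: [-0.108, 3.14, -0.0]
wrist_force: [-0.2, 0.7, -1.2]
width: 0.363
```

Call:
jog_arm(series=[[0,-0.0104,0.0354,0,0],[0,-0.0104,0.0354,0,0],[0,-0.0104,0.0354,0,0],[0,-0.0104,0.0354,0,0],[0,-0.0104,0.0354,0,0]])

```text
clock: 11.28
ee_pos: [0.5466, -0.1696, 0.3598]
tcp_rot: [-0.105, 3.14, -0.0]
wrist_force: [1.3, -0.7, -0.8]
width: 0.361
```

Call:
jog_arm(series=[[0,-0.0104,0.0354,0,0],[0,-0.0104,0.0354,0,0],[0,-0.0104,0.0354,0,0],[0,-0.0104,0.0354,0,0],[0,-0.0104,0.0354,0,0]])

```text
clock: 11.7
ee_pos: [0.5857, 0.011, 0.3599]
tcp_rot: [-0.106, 3.139, -0.0]
wrist_force: [0.8, 0.1, -0.4]
width: 0.362
```

Call:
jog_arm(series=[[0,-0.0104,0.0354,0,0],[0,-0.0104,0.0354,0,0],[0,-0.0104,0.0354,0,0],[0,-0.0104,0.0354,0,0],[0,0,0,0,0]])

```text
clock: 12.12
ee_pos: [0.6174, 0.1585, 0.3587]
tcp_rot: [0.112, -3.138, -0.002]
wrist_force: [-0.9, -0.2, -1.2]
width: 0.365
```

```bash
python3 - <<'E'
from h import *
go(.617,.153,.245,np.radians(94.2))
c=cam('wrist'); cv2.imwrite('pics/w3.png',np.clip(c['im']*1.4,0,255).astype(np.uint8))
for x,y in((-.0875,-.06),(-.0875,.06),(.0875,-.06),(0,0)):
    a=.0733; print(proj(c,(.616+x*np.cos(a)-y*np.sin(a),.170+x*np.sin(a)+y*np.cos(a),.2)).round(0))
E
```

```text
pos [0.6174 0.1585 0.3587] psi 94.1 F [-0.9 -0.2 -1.2] w 0.365 t 12.1 | shift [ 0.0007 -0.0056  0.1137] rows 2.7 twist -0.002
  shift if twisted first:  0.0007 -0.0056
[201.  83.]
[334.  83.]
[209. 258.]
[266. 177.]
```

View pics/w3.png

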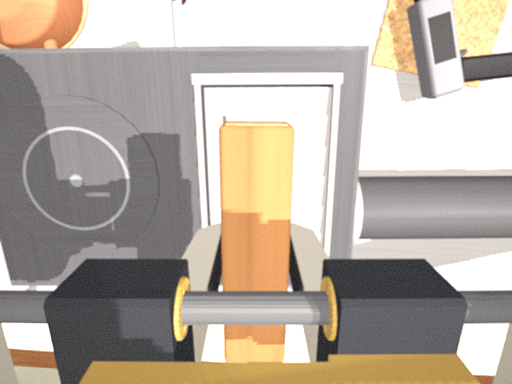

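Call:
jog_arm(series=[[0,0,0,0.03,0],[0,0,0,0.035,0],[0,0,0,0.035,0],[0,0,0,0.015,0],[0,0,0,0,0]], force=45)

```text
clock: 12.58
ee_pos: [0.616, 0.1524, 0.241]
tcp_rot: [0.109, -3.135, 0.002]
wrist_force: [0.5, -0.1, -1.4]
width: 0.362
```

Call:
jog_arm(series=[[0,0,0,0.012,0],[0,0,0,0.012,0],[0,0,0,0.012,0],[0,0,0,0.012,0],[0,0,0,0.01,0]])

```text
clock: 13.0
ee_pos: [0.6174, 0.1534, 0.187]
tcp_rot: [-0.113, 3.138, 0.0]
wrist_force: [-0.0, -1.4, 6.5]
width: 0.362
```

Call:
jog_arm(series=[[0,0,0,0.01,0],[0,0,0,0.01,0],[0,0,0,0.01,0],[0,0,0,0.007,0],[0,0,0,0,0]])

```text
clock: 13.42
ee_pos: [0.6174, 0.153, 0.1492]
tcp_rot: [-0.113, 3.139, -0.001]
wrist_force: [3.0, -8.5, 1.4]
width: 0.363
```

Call:
jog_arm(series=[[0.47,0,0,0,0],[0.47,0,0,0,0],[0.47,0,0,0,0],[0.47,0,0,0,0],[0.47,0,0,0,0]])

```text
clock: 13.83
ee_pos: [0.6174, 0.1521, 0.1497]
tcp_rot: [-0.112, 3.139, -0.004]
wrist_force: [1.6, -10.0, 0.5]
width: 0.467
```

Call:
jog_arm(series=[[0.47,0,0,0,0],[0.47,0,0,0,0],[0.47,0,0,0,0],[0.47,0,0,0,0],[0.47,0,0,0,0]])

```text
clock: 14.25
ee_pos: [0.6174, 0.152, 0.1497]
tcp_rot: [-0.112, 3.139, -0.004]
wrist_force: [-0.1, -9.9, -0.4]
width: 0.465
```

```bash
python3 - <<'E'
from h import *
go(.617,.153,.3)
c=cam('wrist'); cv2.imwrite('pics/w4.png',np.clip(c['im']*1.8,0,255).astype(np.uint8))
E
```

```text
pos [0.6174 0.152  0.1497] psi 94.1 F [-0.1 -9.9 -0.4] w 0.465 t 14.2 | shift [ 0.0002  0.0006 -0.1503] rows 3.6 twist 0
```

View pics/w4.png

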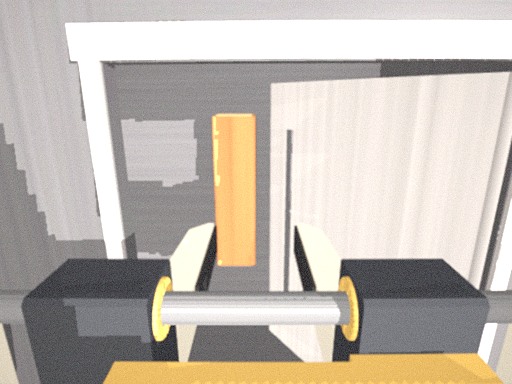

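Call:
jog_arm(series=[[0.47,0,0,-0.03,0],[0.47,0,0,-0.035,0],[0.47,0,0,-0.04,0],[0.47,0,0,-0.04,0],[0.6,0,0,-0.04,0]])

```text
clock: 14.72
ee_pos: [0.6168, 0.1532, 0.3368]
tcp_rot: [-0.113, 3.139, 0.0]
wrist_force: [0.7, 0.3, -0.9]
width: 0.503
```

Call:
jog_arm(series=[[0.65,0,0,-0.025,0],[0.65,0.0166,-0.0347,0,0],[0.65,0.0166,-0.0347,0,0],[0.65,0.0166,-0.0347,0,0],[0.65,0.0166,-0.0347,0,0]])

```text
clock: 15.13
ee_pos: [0.5601, 0.0089, 0.3598]
tcp_rot: [-0.114, 3.139, -0.0]
wrist_force: [0.8, -0.4, 0.1]
width: 0.647
```

Call:
jog_arm(series=[[0.65,0.0166,-0.0347,0,0],[0.65,0.0166,-0.0347,0,0],[0.65,0.0166,-0.0347,0,0],[0.65,0.0166,-0.0347,0,0],[0.65,0.0166,-0.0347,0,0]])

```text
clock: 15.55
ee_pos: [0.4896, -0.1704, 0.36]
tcp_rot: [-0.113, 3.138, -0.001]
wrist_force: [1.1, -0.0, 0.7]
width: 0.651
```

Call:
jog_arm(series=[[0.65,0.0166,-0.0347,0,0],[0.65,0.0166,-0.0347,0,0],[0.65,0.0166,-0.0347,0,0],[0.65,0.0166,-0.0347,0,0],[0.65,0.0166,-0.0347,0,0]])

```text
clock: 15.97
ee_pos: [0.4193, -0.3497, 0.36]
tcp_rot: [-0.113, 3.139, -0.001]
wrist_force: [0.9, 0.3, 0.2]
width: 0.647
```

Call:
jog_arm(series=[[0.65,0,0,0,0.121],[0.65,0,0,0,0.121],[0.65,0,0,0,0.121],[0.65,0,0,0,0.121],[0.65,0,0,0,0.121]])

```text
clock: 16.38
ee_pos: [0.4203, -0.3482, 0.3598]
tcp_rot: [0.837, 3.027, -0.001]
wrist_force: [0.4, 0.1, -0.4]
width: 0.651
```

Call:
jog_arm(series=[[0.65,0,0,0,0.121],[0.65,0,0,0,0.121],[0.65,0,0,0,0.121],[0.65,0,0,0,0.121],[0.65,0,0,0,0.121]])

```text
clock: 16.8
ee_pos: [0.4204, -0.3481, 0.3598]
tcp_rot: [1.7, 2.641, -0.0]
wrist_force: [0.7, 0.7, 0.4]
width: 0.653
```

Call:
jog_arm(series=[[0.65,0,0,0.02,0.121],[0.65,0,0,0.02,0.121],[0.65,0,0,0.02,0.121],[0.65,0,0,0.02,0.121],[0.65,0,0,0,0]])

```text
clock: 17.22
ee_pos: [0.4197, -0.3475, 0.2759]
tcp_rot: [-2.281, -2.154, 0.001]
wrist_force: [-0.8, -0.2, -1.5]
width: 0.65
```

```bash
python3 - <<'E'
from h import *
go(.420,-.3485,.027,np.radians(-3))
c=cam('wrist'); cv2.imwrite('pics/w5.png',np.clip(c['im']*1.4,0,255).astype(np.uint8))
for x in blobs(c,(3,90,50),(17,255,255),300):
    b=cv2.boxPoints(cv2.minAreaRect(x[4])); print(x[0],x[1],x[2],x[3]); print(np.array([onz(c,*q,.03)[:2] for q in b]).round(3).tolist())
s=cam('top'); cv2.imwrite('pics/t5.png',s['im'])
E
```

```text
pos [ 0.4197 -0.3475  0.2759] psi -3.3 F [-0.8 -0.2 -1.5] w 0.65 t 17.2 | shift [-0.0016  0.0011  0.2489] rows 6.0 twist -0.005
  shift if twisted first:  -0.0017 0.0011
2630.5 [255.5 159.5] [ 27. 103.] 0.0
[[0.399, -0.412], [0.408, -0.282], [0.44, -0.284], [0.434, -0.414]]
9916.0 [250.   43.5] [ 87. 142.] 90.0
[[0.347, -0.164], [0.502, -0.173], [0.501, -0.264], [0.336, -0.254]]
```

Call:
jog_arm(series=[[0.65,0,0,0.03,0],[0.65,0,0,0.04,0],[0.65,0,0,0.04,0],[0.65,0,0,0.04,0],[0.65,0,0,0.04,0]])

```text
clock: 17.73
ee_pos: [0.421, -0.3486, 0.0901]
tcp_rot: [2.27, 2.167, 0.0]
wrist_force: [-0.6, -0.5, 0.6]
width: 0.651
```

Call:
jog_arm(series=[[0.65,0,0,0.03,0],[0.65,0,0,0.02,0],[0.65,0,0,0.011,0],[0.65,0,0,0,0],[0.65,0,0,0,0]])

```text
clock: 18.15
ee_pos: [0.421, -0.3486, 0.0302]
tcp_rot: [2.274, 2.165, 0.0]
wrist_force: [0.2, 0.2, 1.8]
width: 0.649
```

Call:
jog_arm(series=[[0,0,0,0,0],[0,0,0,0,0],[0,0,0,0,0],[0,0,0,0,0],[0,0,0,0,0]], force=35)

```text
clock: 18.57
ee_pos: [0.4205, -0.3481, 0.0293]
tcp_rot: [2.276, 2.164, 0.0]
wrist_force: [-2.5, 0.1, 6.5]
width: 0.36
```

Call:
jog_arm(series=[[0,0,0,0,0],[0,0,0,0,0],[0,0,0,0,0],[0,0,0,0,0],[0,0,0,0,0]])

```text
clock: 18.98
ee_pos: [0.4205, -0.3481, 0.0293]
tcp_rot: [2.277, 2.164, 0.0]
wrist_force: [-0.5, 1.3, 6.2]
width: 0.363
```

Call:
jog_arm(series=[[0,0,0,-0.02,0],[0,0,0,-0.037,0],[0,0,0,-0.037,0],[0,0,0,-0.037,0],[0,0,0,-0.037,0]])

```text
clock: 19.4
ee_pos: [0.42, -0.3476, 0.1984]
tcp_rot: [-2.277, -2.164, 0.0]
wrist_force: [1.3, -0.8, -0.6]
width: 0.365
```

Call:
jog_arm(series=[[0,0,0,-0.037,0],[0,0,0,-0.037,0],[0,0,0,-0.037,-0.121],[0,0,0,-0.037,-0.121],[0,0,0,-0.016,-0.121]])

```text
clock: 19.82
ee_pos: [0.4204, -0.348, 0.3659]
tcp_rot: [1.839, 2.541, -0.001]
wrist_force: [0.4, -1.4, 0.3]
width: 0.363
```

```bash
python3 - <<'E'
from h import *
go(.617,.153,.36,np.radians(94.1))
E
```

```text
pos [ 0.4204 -0.348   0.3659] psi 18.2 F [ 0.4 -1.4  0.3] w 0.363 t 19.8 | shift [0.4144 0.3434 0.0049] rows 12.9 twist -1.324
  shift if twisted first:  -0.2319 0.4857
```

Call:
jog_arm(series=[[0,0,0,0,-0.12],[0,0,0,0,-0.12],[0,0,0,0,-0.12],[0,0,0,0,-0.12],[0,0,0,0,-0.12]])

```text
clock: 20.23
ee_pos: [0.4203, -0.3479, 0.3605]
tcp_rot: [-1.007, -2.976, -0.0]
wrist_force: [-0.5, -0.8, -0.4]
width: 0.361
```

Call:
jog_arm(series=[[0,0,0,0,-0.12],[0,0,0,0,-0.12],[0,0,0,0,-0.12],[0,0,0,0,-0.12],[0,0,0,0,-0.12]])

```text
clock: 20.65
ee_pos: [0.4203, -0.3479, 0.3605]
tcp_rot: [-0.083, -3.14, -0.0]
wrist_force: [0.5, -0.1, -0.3]
width: 0.359
```

Call:
jog_arm(series=[[0,0,0,0,-0.12],[0,-0.0166,0.0347,0,0],[0,-0.0166,0.0347,0,0],[0,-0.0166,0.0347,0,0],[0,-0.0166,0.0347,0,0]])

```text
clock: 21.07
ee_pos: [0.4782, -0.2038, 0.3606]
tcp_rot: [0.095, -3.14, -0.0]
wrist_force: [0.7, -0.3, -0.8]
width: 0.361
```

Call:
jog_arm(series=[[0,-0.0166,0.0347,0,0],[0,-0.0166,0.0347,0,0],[0,-0.0166,0.0347,0,0],[0,-0.0166,0.0347,0,0],[0,-0.0166,0.0347,0,0]])

```text
clock: 21.48
ee_pos: [0.5505, -0.0251, 0.3607]
tcp_rot: [-0.097, 3.14, -0.0]
wrist_force: [0.8, 0.2, -1.4]
width: 0.362
```

Call:
jog_arm(series=[[0,-0.0166,0.0347,0,0],[0,-0.0166,0.0347,0,0],[0,-0.0166,0.0347,0,0],[0,-0.0166,0.0347,0,0],[0,-0.0166,0.0347,0,0]])

```text
clock: 21.9
ee_pos: [0.6228, 0.1532, 0.3605]
tcp_rot: [0.097, -3.14, 0.0]
wrist_force: [0.2, -0.4, -0.5]
width: 0.365
```

Call:
jog_arm(series=[[0,0,0,0,0],[0,0,0,0,0],[0,0,0,0,0],[0,0,0,0,0],[0,0,0,0,0]], force=45)

```text
clock: 22.32
ee_pos: [0.6223, 0.1501, 0.3611]
tcp_rot: [-0.094, 3.14, -0.0]
wrist_force: [1.2, 0.1, -0.9]
width: 0.365
```

```bash
python3 - <<'E'
from h import *
go(.617,.153,.15,np.radians(94.1))
E
```

```text
pos [0.6223 0.1501 0.3611] psi 93.4 F [ 1.2  0.1 -0.9] w 0.365 t 22.3 | shift [0.0052 0.0033 0.2111] rows 5.1 twist -0.012
  shift if twisted first:  0.0052 0.0033
```

Call:
jog_arm(series=[[0,0.0052,0.0033,0.03,-0.012],[0,0,0,0.035,0],[0,0,0,0.035,0],[0,0,0,0.016,0],[0,0,0,0,0]])

```text
clock: 22.73
ee_pos: [0.6158, 0.153, 0.2405]
tcp_rot: [0.113, -3.134, 0.001]
wrist_force: [-0.3, -0.0, -0.6]
width: 0.36
```

Call:
jog_arm(series=[[0,0,0,0.012,0],[0,0,0,0.012,0],[0,0,0,0.012,0],[0,0,0,0.012,0],[0,0,0,0.01,0]])

```text
clock: 23.15
ee_pos: [0.6176, 0.1542, 0.1871]
tcp_rot: [-0.115, 3.137, 0.001]
wrist_force: [0.3, -0.4, 7.1]
width: 0.366
```

Call:
jog_arm(series=[[0,0,0,0.01,0],[0,0,0,0.01,0],[0,0,0,0.01,0],[0,0,0,0.007,0],[0,0,0,0,0]])

```text
clock: 23.57
ee_pos: [0.6175, 0.1537, 0.1493]
tcp_rot: [-0.114, 3.138, -0.001]
wrist_force: [2.0, -8.8, 1.7]
width: 0.361
```

Call:
jog_arm(series=[[0.47,0,0,0,0],[0.47,0,0,0,0],[0.47,0,0,0,0],[0.47,0,0,0,0],[0.47,0,0,0,0]])

```text
clock: 23.98
ee_pos: [0.6175, 0.1527, 0.1497]
tcp_rot: [-0.114, 3.139, -0.004]
wrist_force: [0.7, -10.9, -0.0]
width: 0.464
```

Call:
jog_arm(series=[[0.47,0,0,0,0],[0.47,0,0,0,0],[0.47,0,0,0,0],[0.47,0,0,0,0],[0.47,0,0,0,0]])

```text
clock: 24.4
ee_pos: [0.6175, 0.1527, 0.1496]
tcp_rot: [-0.114, 3.139, -0.004]
wrist_force: [0.0, -10.7, -1.2]
width: 0.466
```

```bash
python3 - <<'E'
from h import *
go(.617,.153,.36)
c=cam('wrist'); cv2.imwrite('pics/w6.png',np.clip(c['im']*1.8,0,255).astype(np.uint8))
for x in blobs(c,(3,90,50),(17,255,255),200): print(x[:4])
E
```

```text
pos [0.6175 0.1527 0.1496] psi 94.2 F [  0.  -10.7  -1.2] w 0.466 t 24.4 | shift [ 4.000e-04 -2.000e-04 -2.104e-01] rows 5.0 twist 0
(8310.0, array([236.5, 200. ]), array([172.,  53.]), 90.0)
```

View pics/w6.png

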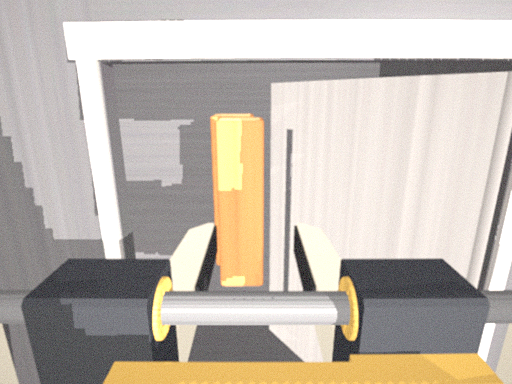

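Call:
jog_arm(series=[[0.47,0,0,-0.03,0],[0.47,0,0,-0.035,0],[0.47,0,0,-0.04,0],[0.47,0,0,-0.04,0],[0.6,0,0,-0.04,0]])

```text
clock: 24.87
ee_pos: [0.6169, 0.154, 0.3368]
tcp_rot: [-0.115, 3.139, 0.0]
wrist_force: [0.4, 0.3, -0.6]
width: 0.506
```

Call:
jog_arm(series=[[0.9,0,0,-0.025,0],[0.9,0.0183,0.0308,0,0],[0.9,0.0183,0.0308,0,0],[0.9,0.0183,0.0308,0,0],[0.9,0.0183,0.0308,0,0]])

```text
clock: 25.28
ee_pos: [0.5343, 0.2726, 0.3599]
tcp_rot: [-0.114, 3.138, 0.001]
wrist_force: [-0.1, 0.2, 0.7]
width: 0.852
```

Call:
jog_arm(series=[[0.9,0.0183,0.0308,0,0],[0.9,0.0183,0.0308,0,0],[0.9,0.0183,0.0308,0,0],[0.9,0.0183,0.0308,0,0],[0.9,0.0183,0.0308,0,0]])

```text
clock: 25.7
ee_pos: [0.4315, 0.4198, 0.3599]
tcp_rot: [-0.115, 3.139, 0.001]
wrist_force: [1.1, -0.8, -0.4]
width: 0.899
```

Call:
jog_arm(series=[[0.9,0,0,0.02,-0.105],[0.9,0,0,0.02,-0.105],[0.9,0,0,0.02,-0.105],[0.9,0,0,0.02,-0.105],[0.9,0,0,0,0]])

```text
clock: 26.12
ee_pos: [0.432, 0.4181, 0.2757]
tcp_rot: [0.774, -3.041, 0.003]
wrist_force: [0.3, -0.3, -0.3]
width: 0.907
```

```bash
python3 - <<'E'
from h import *
import pickle
go(.433,.418,.3)
c=cam('wrist'); t=cam('top'); s=cam('scene'); pickle.dump((c,t,s),open('c7.pkl','wb'))
z=np.zeros((576,760,3),np.uint8); z[:384,:512]=c['im']
for nm,q,p in(('t',t,(0,384)),('s',s,(380,384))):
    u,v=proj(q,(.43,.42,.02)).astype(int); print(nm,u,v)
    k=cv2.resize(q['im'][v-24:v+24,u-45:u+45],(360,192),interpolation=cv2.INTER_CUBIC); z[p[1]:p[1]+192,p[0]:p[0]+360]=k
u,v=proj(t,(.62,.17,.2)).astype(int); z[0:192,512:752]=cv2.resize(t['im'][v-24:v+24,u-30:u+30],(240,192))
cv2.imwrite('pics/w7.png',np.clip(z*1.4,0,255).astype(np.uint8))
E
```

```text
pos [0.432  0.4181 0.2757] psi 118.6 F [ 0.3 -0.3 -0.3] w 0.907 t 26.1 | shift [-0.0007 -0.0006 -0.0243] rows 0.6 twist 0
t 129 215
s 336 297
```

View pics/w7.png

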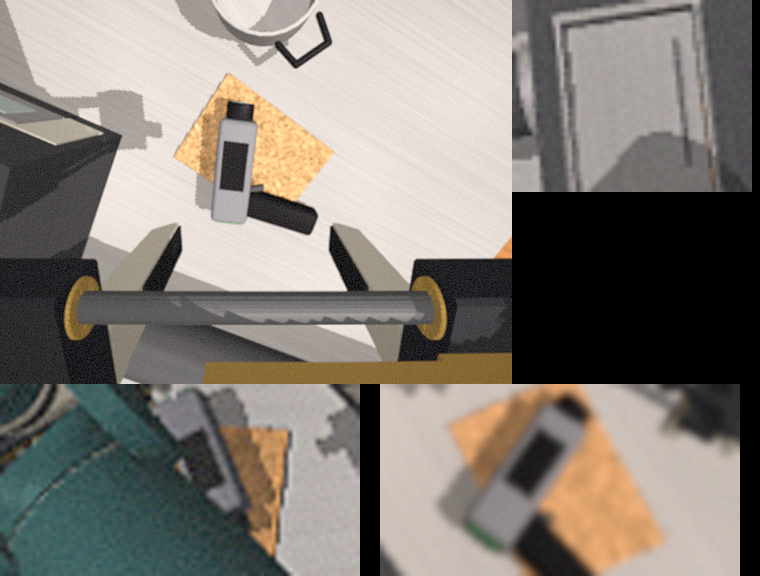

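```bash
python3 - <<'E'
from h import *
import pickle
c,t,s=pickle.load(open('c7.pkl','rb'))
print('screen',tri([(c,235,165),(s,331,292.5)]).round(4))
f,r=[onz(c,*q,.044)[:2] for q in((237.5,122),(230.5,220))]
d=(f-r)/np.linalg.norm(f-r); print('front',f,'rear',r,'len',np.linalg.norm(f-r),'ang',np.degrees(np.arctan2(*d[::-1]))); cc=r+d*.07; cf=f-d*.06; print('c',cc,cf)
m=np.array([onz(c,*q,.004)[:2] for q in((230,73),(174,156),(333,152))]); print('mat',m.round(3).tolist(),np.linalg.norm(m[0]-m[1]),np.linalg.norm(m[0]-m[2]),'centre',((m[1]+m[2])/2).round(3))
E
```

```text
screen [0.4443 0.3991 0.0478]
front [0.39943469 0.37685399] rear [0.51105121 0.42563144] len 0.12180922065558912 ang -156.3942273594131
c [0.44690864 0.39760054] [0.45441404 0.40088047]
mat [[0.355, 0.341], [0.482, 0.323], [0.377, 0.505]] 0.1282425116113031 0.1653574441906573 centre [0.43  0.414]
```

Call:
jog_arm(series=[[1,0,0,0.02,0.087],[1,-0.0013,-0.0246,0.02,0],[1,0,0,0.04,0],[1,0,0,0.04,0],[1,0,0,0,0]])

```text
clock: 26.68
ee_pos: [0.4422, 0.3949, 0.1538]
tcp_rot: [0.627, -3.072, 0.005]
wrist_force: [-0.8, -0.0, -1.9]
width: 0.998
```

```bash
python3 - <<'E'
from h import *
go(.443,.396,.03,np.radians(113.6))
c=cam('wrist'); cv2.imwrite('pics/w8.png',np.clip(c['im']*1.4,0,255).astype(np.uint8))
for e in(-.023,.023):
  for x in(.06,.0): 
    d=np.array([-.916,-.4]); n=np.array([.4,-.916]); print(x,e,proj(c,[*(np.array([.4505,.399])+x*d+e*n),.044]).round(0))
E
```

```text
pos [0.4422 0.3949 0.1538] psi 113.1 F [-0.8 -0.  -1.9] w 0.998 t 26.7 | shift [-0.002   0.001   0.1238] rows 3.0 twist -0.009
  shift if twisted first:  -0.0021 0.0009
0.06 -0.023 [285. 131.]
0.0 -0.023 [283. 203.]
0.06 0.023 [226. 131.]
0.0 0.023 [229. 204.]
```

View pics/w8.png

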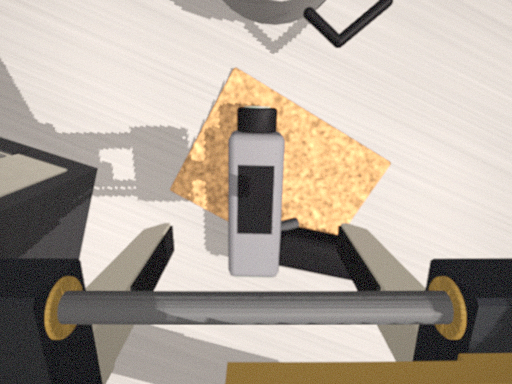

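Call:
jog_arm(series=[[1,0,0,0.04,0],[1,0,0,0.04,0],[1,0,0,0.03,0],[1,0,0,0.02,0],[1,0,0,0,0]])

```text
clock: 27.15
ee_pos: [0.4434, 0.3966, 0.029]
tcp_rot: [0.632, -3.076, 0.002]
wrist_force: [-0.0, -0.3, 0.5]
width: 1.002
```

Call:
jog_arm(series=[[0,0,0,0,0],[0,0,0,0,0],[0,0,0,0,0],[0,0,0,0,0],[0,0,0,0,0]], force=45)

```text
clock: 27.57
ee_pos: [0.444, 0.3969, 0.0311]
tcp_rot: [-0.633, 3.075, 0.001]
wrist_force: [-0.4, -0.3, 0.4]
width: 0.693
```

Call:
jog_arm(series=[[0,0,0,0,0],[0,0,0,0,0],[0,0,0,0,0],[0,0,0,0,0],[0,0,0,0,0]])

```text
clock: 27.98
ee_pos: [0.4436, 0.3964, 0.0299]
tcp_rot: [-0.634, 3.077, -0.0]
wrist_force: [-0.8, -1.0, 4.7]
width: 0.494
```

```bash
python3 - <<'E'
from h import *
go(.443,.396,.03,np.radians(113.6))
E
```

```text
pos [0.4436 0.3964 0.0299] psi 113.3 F [-0.8 -1.   4.7] w 0.494 t 28.0 | shift [ 0.0007 -0.0002 -0.0001] rows 0.0 twist -0.006
  shift if twisted first:  0.0007 -0.0002
```

Call:
jog_arm(series=[[0,0,0,-0.02,0],[0,0,0,-0.03,0],[0,0,0,-0.035,0],[0,0,0,-0.035,0],[0,0,0,-0.035,0]])

```text
clock: 28.4
ee_pos: [0.4431, 0.3962, 0.1857]
tcp_rot: [0.634, -3.076, 0.001]
wrist_force: [0.0, -0.1, -2.9]
width: 0.495
```

Call:
jog_arm(series=[[0,0,0,-0.035,0],[0,0,0,-0.035,0],[0,0,0,-0.035,0],[0,0,0,-0.03,0.06],[0,0,0,0,0.118]])

```text
clock: 28.82
ee_pos: [0.4441, 0.397, 0.3263]
tcp_rot: [-0.355, 3.115, 0.006]
wrist_force: [1.0, 0.8, -2.4]
width: 0.496
```

Call:
jog_arm(series=[[0,0,0,0,0.12],[0,0,0,0,0.12],[0,0,0,0,0.12],[0,0,0,0,0.12],[0,0,0,0,0.12]])

```text
clock: 29.23
ee_pos: [0.4434, 0.3965, 0.3191]
tcp_rot: [-0.589, -3.085, 0.001]
wrist_force: [-0.1, 0.3, -2.1]
width: 0.493
```

Call:
jog_arm(series=[[0,0,0,0,0.12],[0,0,0,0,0.12],[0,0,0,0,0.12],[0,0,0,0,0.12],[0,0,0,0,0.12]])

```text
clock: 29.65
ee_pos: [0.4434, 0.3965, 0.319]
tcp_rot: [-1.475, -2.773, 0.001]
wrist_force: [0.0, 0.1, -2.1]
width: 0.493
```

Call:
jog_arm(series=[[0,0,0,0,0.12],[0,0,0,0,0.12],[0,0,0,0,0.12],[0,0,0,0,0.12],[0,0,0,0,0.12]])

```text
clock: 30.07
ee_pos: [0.4434, 0.3965, 0.3191]
tcp_rot: [-2.229, -2.214, 0.001]
wrist_force: [0.7, 1.1, -1.8]
width: 0.491
```

Call:
jog_arm(series=[[0,0,0,0,0.12],[0,0,0,0,0.12],[0,0,0,0,0.12],[0,0,0,0,0.12],[0,0,0,0,0.12]])

```text
clock: 30.48
ee_pos: [0.4434, 0.3965, 0.3191]
tcp_rot: [2.784, 1.456, -0.001]
wrist_force: [0.7, 0.1, -2.4]
width: 0.491
```

Call:
jog_arm(series=[[0,0,0,0,0.12],[0,0,0,0,0.12],[0,0,0,0,0.12],[0,0,0,0,0.12],[0,0,0,0,0.12]])

```text
clock: 30.9
ee_pos: [0.4434, 0.3965, 0.3191]
tcp_rot: [3.089, 0.569, -0.001]
wrist_force: [-0.3, 0.1, -2.3]
width: 0.496
```

Call:
jog_arm(series=[[0,0,0,0,0.1],[0,0,0,0,0.1],[0,0,0,0,0.1],[0,0,0,0,0],[0,0,0,0,0]])

```text
clock: 31.32
ee_pos: [0.4434, 0.3965, 0.3192]
tcp_rot: [3.139, 0.115, -0.001]
wrist_force: [0.4, 0.1, -1.7]
width: 0.499
```

```bash
python3 - <<'E'
from h import *
go(.4085,-.0296,.215,np.radians(-86)); print(env.get_obs()['qpos'])
E
```

```text
pos [0.4434 0.3965 0.3192] psi -85.8 F [ 0.4  0.1 -1.7] w 0.499 t 31.3 | shift [-0.0659  0.4224  0.1044] rows 10.6 twist 0.003
  shift if twisted first:  -0.0645 0.4226
[ 6.86638630e-01 -6.78354532e-02  1.50278576e+00  8.78177229e-05
  1.70725969e+00  2.18438274e+00]
```

Call:
jog_arm(series=[[0,-0.0055,0.0352,0,0.003],[0,-0.0055,0.0352,0,0],[0,-0.0055,0.0352,0,0],[0,-0.0055,0.0352,0,0],[0,-0.0055,0.0352,0,0]])

```text
clock: 31.73
ee_pos: [0.4273, 0.2176, 0.3194]
tcp_rot: [3.14, 0.112, -0.0]
wrist_force: [0.2, -1.0, -1.0]
width: 0.491
```

Call:
jog_arm(series=[[0,-0.0055,0.0352,0,0],[0,-0.0055,0.0352,0,0],[0,-0.0055,0.0352,0,0],[0,-0.0055,0.0352,0,0],[0,-0.0055,0.0352,0,0]])

```text
clock: 32.15
ee_pos: [0.4116, 0.0401, 0.3197]
tcp_rot: [-3.14, -0.112, -0.001]
wrist_force: [1.1, -1.1, -1.9]
width: 0.496
```

Call:
jog_arm(series=[[0,-0.0055,0.0352,0,0],[0,-0.0055,0.0352,0,0],[0,0,0,0.01,0],[0,0,0,0.02,0],[0,0,0,0.02,0]])

```text
clock: 32.57
ee_pos: [0.406, -0.0301, 0.2693]
tcp_rot: [3.14, 0.108, 0.002]
wrist_force: [0.3, 1.0, -1.8]
width: 0.49
```

Call:
jog_arm(series=[[0,0,0,0.02,0],[0,0,0,0.02,0],[0,0,0,0.01,0],[0,0,0,0.004,0],[0,0,0,0,0]])

```text
clock: 32.98
ee_pos: [0.4059, -0.0293, 0.2153]
tcp_rot: [-3.14, -0.108, 0.001]
wrist_force: [-0.2, -0.1, -1.6]
width: 0.493
```

```bash
python3 - <<'E'
from h import *
import pickle
go(.4085,-.0296,.215,np.radians(-86))
c=cam('wrist'); t=cam('top'); s=cam('scene'); pickle.dump((c,t,s),open('c9.pkl','wb'))
z=np.zeros((384,800,3),np.uint8); z[:300,:400]=cv2.resize(c['im'],(400,300),interpolation=cv2.INTER_AREA)
for nm,q,p in(('t',t,(400,0)),('s',s,(400,192))):
    u,v=proj(q,(.5,-.03,.2)).astype(int); print(nm,u,v)
    z[p[1]:p[1]+192,400:800]=cv2.resize(q['im'][v-24:v+24,u-50:u+50],(400,192),interpolation=cv2.INTER_CUBIC)
cv2.imwrite('pics/w9.png',np.clip(z*1.5,0,255).astype(np.uint8))
E
```

```text
pos [ 0.4059 -0.0293  0.2153] psi -86.1 F [-0.2 -0.1 -1.6] w 0.493 t 33.0 | shift [0.0026 0.0005 0.0003] rows 0.1 twist -0.001
  shift if twisted first:  0.0026 0.0005
t 242 177
s 254 184
```

View pics/w9.png

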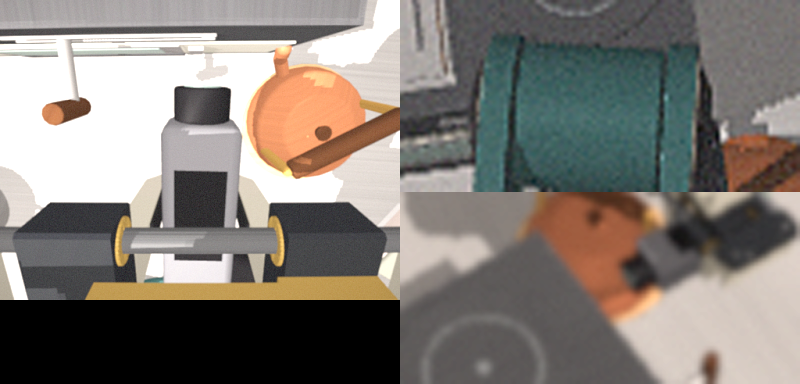

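```bash
python3 - <<'E'
from h import *
import pickle
c,t,s=pickle.load(open('c9.pkl','rb'))
p=np.array([.4059,-.0293,.2153]); a=np.radians(3.9); d=np.array([np.cos(a),np.sin(a),0]); n=np.array([-np.sin(a),np.cos(a),0])
up=np.array([0,0,1])
for x in(.052,-.078): 
    for e in(-.023,.023): print('top edge',x,e,(proj(c,p+x*d+e*n+.014*up)*400/512).round(0))
print('nose tip top',(proj(c,p+.073*d+.011*up)*400/512).round(0))
S=lambda q:((np.array(q)-[204,160])*4+[400,192]).round(0)
print('scene nose',S(proj(s,p+.073*d-.006*up)),'barrelfront',S(proj(s,p+.052*d+.014*up)),'dot',S(proj(s,[.631,-.014,.204])))
print('sight at plate',(np.array([.631,-.014])-p[:2])@n[:2],(np.array([.631,-.014])-p[:2])@d[:2]-.073)
E
```

```text
top edge 0.052 -0.023 [243. 127.]
top edge 0.052 0.023 [156. 127.]
top edge -0.078 -0.023 [233. 315.]
top edge -0.078 0.023 [165. 315.]
nose tip top [199.  86.]
scene nose [627. 280.] barrelfront [647. 257.] dot [482. 368.]
sight at plate -4.5672462562603955e-05 0.15261936511307306
```

Call:
jog_arm(series=[[0,0,0,0,0],[0,0,0,0,0],[0,0,0,0,0],[0,0,0,0,0],[0,0,0,0,0]])

```text
clock: 33.55
ee_pos: [0.406, -0.0294, 0.2157]
tcp_rot: [-3.14, -0.105, -0.0]
wrist_force: [0.3, -0.1, -2.3]
width: 0.492
```

```bash
python3 - <<'E'
from h import *
c=cam('wrist'); s=cam('scene')
p=np.array([.406,-.0294,.2157]); a=np.radians(3.9); d=np.array([np.cos(a),np.sin(a),0]); n=np.array([-np.sin(a),np.cos(a),0]); up=np.array([0,0,1])
z=np.zeros((600,800,3),np.uint8)
A=c['im'][95:245,180:340]; z[:,:400]=cv2.resize(A,None,fx=4,fy=4,interpolation=cv2.INTER_CUBIC)[:600,120:520]
u,v=proj(s,p+.05*d).astype(int); print(u,v)
B=s['im'][v-30:v+30,u-20:u+20]; z[:,400:]=cv2.resize(B,(400,600),interpolation=cv2.INTER_CUBIC)
W=lambda P:((proj(c,P)-[180,95])*4-[120,0]).round(0); S=lambda P:((proj(s,P)-[u-20,v-30])*10+[400,0]).round(0)
for pit in(0,5,10):
    b=np.radians(pit); dd=d*np.cos(b)-up*np.sin(b); uu=up*np.cos(b)+d*np.sin(b); C=p-.003*up; C=C-.003*uu
    print(pit,'frontR',W(C+.052*dd-.023*n+.02*uu),'frontL',W(C+.052*dd+.023*n+.02*uu),'nosetip',W(C+.073*dd+.017*uu),'nose L/R',W(C+.073*dd+.017*n)[0],W(C+.073*dd-.017*n)[0],'| scene nose',S(C+.073*dd),'frontL',S(C+.052*dd+.023*n+.02*uu),S(C+.052*dd-.023*n+.02*uu))
cv2.imwrite('pics/w10.png',np.clip(z*1.4,0,255).astype(np.uint8))
E
```

```text
266 178
0 frontR [401. 270.] frontL [-44. 270.] nosetip [179.  59.] nose L/R 29.0 328.0 | scene nose [547. 340.] frontL [635. 328.] [560. 237.]
5 frontR [395. 249.] frontL [-37. 249.] nosetip [179.  48.] nose L/R 36.0 322.0 | scene nose [548. 348.] frontL [632. 337.] [557. 245.]
10 frontR [388. 233.] frontL [-31. 233.] nosetip [179.  42.] nose L/R 42.0 317.0 | scene nose [550. 356.] frontL [629. 345.] [555. 253.]
```

View pics/w10.png

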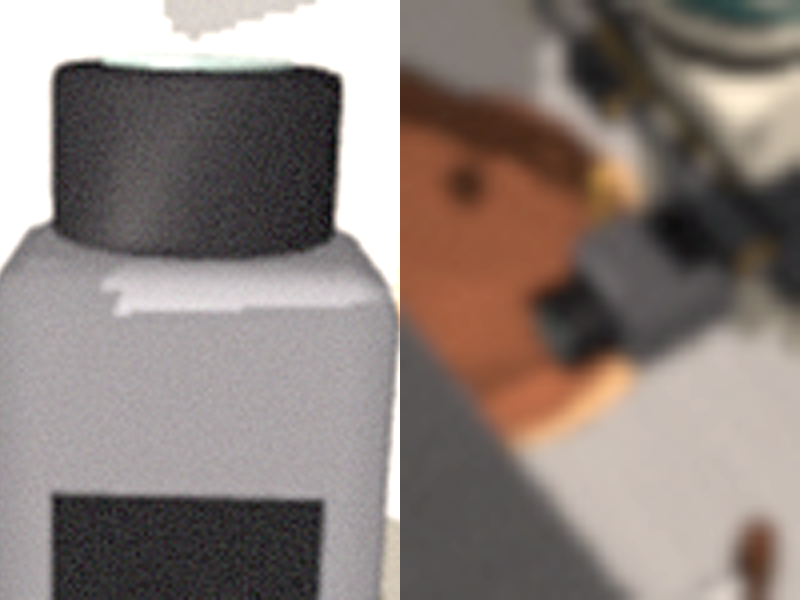

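Call:
jog_arm(series=[[0,0,0,0,0],[0,0,0,0,0],[0,0,0,0,0],[0,0,0,0,0],[0,0,0,0,0]])

```text
clock: 34.07
ee_pos: [0.406, -0.0294, 0.2156]
tcp_rot: [3.14, 0.105, -0.0]
wrist_force: [0.6, -0.2, -2.7]
width: 0.492
```

Call:
jog_arm(series=[[0,0,0,0,0],[0,0,0,0,0],[0,0,0,0,0],[0,0,0,0,0],[0,0,0,0,0]])

```text
clock: 34.48
ee_pos: [0.406, -0.0294, 0.2157]
tcp_rot: [3.14, 0.105, 0.0]
wrist_force: [-0.9, 0.6, -1.6]
width: 0.495
```

Call:
jog_arm(series=[[0,0,0,0,0],[0,0,0,0,0],[0,0,0,0,0],[0,0,0,0,0],[0,0,0,0,0]])

```text
clock: 34.9
ee_pos: [0.406, -0.0294, 0.2156]
tcp_rot: [3.14, 0.105, 0.0]
wrist_force: [-0.0, -0.4, -2.0]
width: 0.494
```

Call:
jog_arm(series=[[0,0,0,0,0],[0,0,0,0,0],[0,0,0,0,0],[0,0,0,0,0],[0,0,0,0,0]])

```text
clock: 35.32
ee_pos: [0.406, -0.0294, 0.2157]
tcp_rot: [3.14, 0.105, 0.0]
wrist_force: [0.5, -0.3, -1.9]
width: 0.494
```

Call:
jog_arm(series=[[0,0,0,0,0],[0,0,0,0,0],[0,0,0,0,0],[0,0,0,0,0],[0,0,0,0,0]])

```text
clock: 35.73
ee_pos: [0.406, -0.0294, 0.2156]
tcp_rot: [3.14, 0.105, -0.0]
wrist_force: [0.5, -0.2, -1.6]
width: 0.492
```

Call:
jog_arm(series=[[0,0,0,0.003,0],[0,0,0,0.004,0],[0,0,0,0.003,0],[0,0,0,0,0],[0,0,0,0,0]])

```text
clock: 36.15
ee_pos: [0.4059, -0.0294, 0.2053]
tcp_rot: [-3.14, -0.105, 0.001]
wrist_force: [0.9, 0.4, -1.7]
width: 0.491
```

Call:
jog_arm(series=[[0,0,0,0,0],[0,0,0,0,0],[0,0,0,0,0],[0,0,0,0,0],[0,0,0,0,0]])

```text
clock: 36.57
ee_pos: [0.406, -0.0294, 0.2057]
tcp_rot: [3.14, 0.105, 0.0]
wrist_force: [0.4, 0.5, -2.1]
width: 0.494
```

Call:
jog_arm(series=[[0,0,0,0,0],[0,0,0,0,0],[0,0,0,0,0],[0,0,0,0,0],[0,0,0,0,0]])

```text
clock: 36.98
ee_pos: [0.406, -0.0294, 0.2056]
tcp_rot: [3.14, 0.105, -0.0]
wrist_force: [-0.3, -0.6, -1.7]
width: 0.493
```

Call:
jog_arm(series=[[0,0,0,0,0],[0,0,0,0,0],[0,0,0,0,0],[0,0,0,0,0],[0,0,0,0,0]])

```text
clock: 37.4
ee_pos: [0.406, -0.0294, 0.2057]
tcp_rot: [3.14, 0.105, -0.0]
wrist_force: [-0.9, -0.7, -1.7]
width: 0.489
```

Call:
jog_arm(series=[[0,0,0,0,0],[0,0,0,0,0],[0,0,0,0,0],[0,0,0,0,0],[0,0,0,0,0]])

```text
clock: 37.82
ee_pos: [0.406, -0.0294, 0.2057]
tcp_rot: [3.14, 0.105, 0.0]
wrist_force: [0.4, 0.1, -1.5]
width: 0.488
```

Call:
jog_arm(series=[[0,0,0,0,0],[0,0,0,0,0],[0,0,0,0,0],[0,0,0,0,0],[0,0,0,0,0]])

```text
clock: 38.23
ee_pos: [0.406, -0.0294, 0.2057]
tcp_rot: [3.14, 0.105, -0.0]
wrist_force: [0.5, 1.1, -3.0]
width: 0.492
```

Call:
jog_arm(series=[[0,0,0,0,0],[0,0,0,0,0],[0,0,0,0,0],[0,0,0,0,0],[0,0,0,0,0]])

```text
clock: 38.65
ee_pos: [0.406, -0.0294, 0.2057]
tcp_rot: [3.14, 0.105, 0.0]
wrist_force: [-0.2, -0.4, -2.6]
width: 0.494
```

Call:
jog_arm(series=[[0,0,0,0,0],[0,0,0,0,0],[0,0,0,0,0],[0,0,0,0,0],[0,0,0,0,0]])

```text
clock: 39.07
ee_pos: [0.406, -0.0294, 0.2056]
tcp_rot: [3.14, 0.105, 0.0]
wrist_force: [0.2, 0.2, -3.0]
width: 0.491
```

Call:
jog_arm(series=[[0,0,0,0,0],[0,0,0,0,0],[0,0,0,0,0],[0,0,0,0,0],[0,0,0,0,0]])

```text
clock: 39.48
ee_pos: [0.406, -0.0294, 0.2057]
tcp_rot: [3.14, 0.105, 0.0]
wrist_force: [-0.2, 0.3, -1.4]
width: 0.496
```

```bash
python3 - <<'E'
from h import *
go(.4085,-.0296,.215,np.radians(-86))
E
```

```text
pos [ 0.406  -0.0294  0.2057] psi -86.2 F [-0.2  0.3 -1.4] w 0.496 t 39.5 | shift [ 0.0025  0.0004 -0.0093] rows 0.2 twist -0.003
  shift if twisted first:  0.0025 0.0004
```

Call:
jog_arm(series=[[0,0,0,0.003,0],[0,0,0,0.004,0],[0,0,0,0.002,0],[0,0,0,0,0],[0,0,0,0,0]])

```text
clock: 39.9
ee_pos: [0.4059, -0.0294, 0.1964]
tcp_rot: [-3.14, -0.105, 0.001]
wrist_force: [-0.4, 0.2, -2.6]
width: 0.496
```

Call:
jog_arm(series=[[0,0,0,0,0],[0,0,0,0,0],[0,0,0,0,0],[0,0,0,0,0],[0,0,0,0,0]])

```text
clock: 40.32
ee_pos: [0.406, -0.0294, 0.1967]
tcp_rot: [3.14, 0.105, 0.0]
wrist_force: [0.5, 0.5, -2.4]
width: 0.496
```

Call:
jog_arm(series=[[0,0,0,0,0],[0,0,0,0,0],[0,0,0,0,0],[0,0,0,0,0],[0,0,0,0,0]])

```text
clock: 40.73
ee_pos: [0.406, -0.0294, 0.1967]
tcp_rot: [3.14, 0.105, 0.0]
wrist_force: [-0.1, 0.1, -1.9]
width: 0.491
```

Call:
jog_arm(series=[[0,0,0,0,0],[0,0,0,0,0],[0,0,0,0,0],[0,0,0,0,0],[0,0,0,0,0]])

```text
clock: 41.15
ee_pos: [0.406, -0.0294, 0.1967]
tcp_rot: [3.14, 0.105, 0.0]
wrist_force: [-0.4, 0.9, -2.9]
width: 0.497
```

Call:
jog_arm(series=[[0,0,0,0,0],[0,0,0,0,0],[0,0,0,0,0],[0,0,0,0,0],[0,0,0,0,0]])

```text
clock: 41.57
ee_pos: [0.406, -0.0294, 0.1967]
tcp_rot: [-3.14, -0.105, -0.0]
wrist_force: [0.2, -0.4, -2.6]
width: 0.497
```

Call:
jog_arm(series=[[0,0,0,-0.015,0],[0,0,0,-0.025,0],[0,0,0,-0.03,0],[0,0,0,-0.03,0],[0,0,0,-0.023,0]])

```text
clock: 41.98
ee_pos: [0.406, -0.0294, 0.3221]
tcp_rot: [3.14, 0.105, 0.002]
wrist_force: [0.7, 0.8, -1.5]
width: 0.499
```

Call:
jog_arm(series=[[0,0.0047,-0.036,0,0],[0,0.0047,-0.036,0,0],[0,0.0047,-0.036,0,0],[0,0.0047,-0.036,0,0],[0,0.0047,-0.036,0,0]])

```text
clock: 42.4
ee_pos: [0.4171, 0.1535, 0.3199]
tcp_rot: [-3.14, -0.105, -0.001]
wrist_force: [1.6, -0.4, -3.1]
width: 0.494
```

Call:
jog_arm(series=[[0,0.0047,-0.036,0,0],[0,0.0047,-0.036,0,0],[0,0.0047,-0.036,0,0],[0,0.0047,-0.036,0,0],[0,0.0047,-0.036,0,0]])

```text
clock: 42.82
ee_pos: [0.4285, 0.3349, 0.3196]
tcp_rot: [3.14, 0.106, 0.0]
wrist_force: [-0.1, -1.1, -1.6]
width: 0.497
```

Call:
jog_arm(series=[[0,0.0047,-0.036,0,0],[0,0.0047,-0.036,0,0],[0,0,0,0,-0.12],[0,0,0,0,-0.12],[0,0,0,0,-0.12]])

```text
clock: 43.23
ee_pos: [0.4333, 0.4061, 0.319]
tcp_rot: [3.067, 0.676, -0.002]
wrist_force: [0.2, -0.5, -2.0]
width: 0.496
```

Call:
jog_arm(series=[[0,0,0,0,-0.12],[0,0,0,0,-0.12],[0,0,0,0,-0.12],[0,0,0,0,-0.12],[0,0,0,0,-0.12]])

```text
clock: 43.65
ee_pos: [0.4334, 0.4054, 0.3194]
tcp_rot: [2.732, 1.551, -0.001]
wrist_force: [-0.0, 0.6, -2.4]
width: 0.497
```

Call:
jog_arm(series=[[0,0,0,0,-0.12],[0,0,0,0,-0.12],[0,0,0,0,-0.12],[0,0,0,0,-0.12],[0,0,0,0,-0.12]])

```text
clock: 44.07
ee_pos: [0.4334, 0.4054, 0.3195]
tcp_rot: [-2.151, -2.289, 0.001]
wrist_force: [0.4, -0.6, -2.2]
width: 0.491
```

Call:
jog_arm(series=[[0,0,0,0,-0.12],[0,0,0,0,-0.12],[0,0,0,0,-0.12],[0,0,0,0,-0.12],[0,0,0,0,-0.12]])

```text
clock: 44.48
ee_pos: [0.4334, 0.4054, 0.3195]
tcp_rot: [-1.379, -2.823, 0.001]
wrist_force: [0.2, -0.7, -2.4]
width: 0.494
```

Call:
jog_arm(series=[[0,0,0,0,-0.12],[0,0,0,0,-0.12],[0,0,0,0,-0.12],[0,0,0,0,-0.12],[0,0,0,0,-0.12]])

```text
clock: 44.9
ee_pos: [0.4334, 0.4054, 0.3194]
tcp_rot: [-0.483, -3.104, 0.001]
wrist_force: [0.5, 0.0, -1.9]
width: 0.491
```

Call:
jog_arm(series=[[0,0,0,0,-0.12],[0,0,0,0,-0.12],[0,0,0,0,-0.12],[0,0,0,0,-0.12],[0,0,0,0,-0.12]])

```text
clock: 45.32
ee_pos: [0.4334, 0.4054, 0.3194]
tcp_rot: [0.456, -3.108, 0.0]
wrist_force: [0.1, 0.2, -2.0]
width: 0.491
```

Call:
jog_arm(series=[[0,0,0,0,-0.118],[0,0,0,0,0],[0,0,0,0,0],[0,0,0,0,0],[0,0,0,0,0]])

```text
clock: 45.73
ee_pos: [0.4334, 0.4054, 0.3196]
tcp_rot: [0.625, -3.079, 0.0]
wrist_force: [0.3, 0.2, -2.0]
width: 0.493
```

```bash
python3 - <<'E'
from h import *
go(.434,.406,.032,np.radians(113.6)); print(env.get_obs()['qpos'].__repr__())
E
```

```text
pos [0.4334 0.4054 0.3196] psi 112.9 F [ 0.3  0.2 -2. ] w 0.493 t 45.7 | shift [-0.0008  0.0003  0.2876] rows 6.9 twist -0.012
  shift if twisted first:  -0.0008 0.0003
array([ 7.09048600e-01, -7.11456683e-02,  1.50539715e+00, -1.09955014e-06,
        1.70748721e+00, -1.26204013e+00])
```

Lower to TCP 0.031, release gradually, rise.

Call:
jog_arm(series=[[0,0,0,0.03,0],[0,0,0,0.04,0],[0,0,0,0.04,0],[0,0,0,0.04,0],[0,0,0,0.04,0]])

```text
clock: 46.15
ee_pos: [0.4331, 0.4052, 0.128]
tcp_rot: [-0.626, 3.078, 0.0]
wrist_force: [0.6, 0.6, -2.6]
width: 0.494
```

Call:
jog_arm(series=[[0,0,0,0.04,0],[0,0,0,0.03,0],[0,0,0,0.015,0],[0,0,0,0.008,0],[0,0,0,0.005,0]])

```text
clock: 46.57
ee_pos: [0.4332, 0.4053, 0.0308]
tcp_rot: [0.627, -3.077, 0.001]
wrist_force: [-0.7, -0.4, -1.6]
width: 0.489
```

Call:
jog_arm(series=[[0,0,0,0,0],[0,0,0,0,0],[0.6,0,0,0,0],[0.7,0,0,0,0],[0.9,0,0,0,0]])

```text
clock: 46.98
ee_pos: [0.4338, 0.4058, 0.0328]
tcp_rot: [-0.629, 3.077, 0.001]
wrist_force: [-0.1, -0.9, 0.2]
width: 0.658
```

Call:
jog_arm(series=[[0.95,0,0,0,0],[0.95,0,0,0,0],[0.95,0,0,0,0],[0.95,0,0,-0.01,0],[0.95,0,0,-0.03,0]])

```text
clock: 47.4
ee_pos: [0.4319, 0.4041, 0.0686]
tcp_rot: [0.628, -3.073, 0.005]
wrist_force: [1.2, -0.4, 0.5]
width: 0.946
```

Call:
jog_arm(series=[[0.95,0,0,-0.04,0],[0.95,0,0,-0.04,0],[0.95,0,0,-0.04,0],[0.95,0,0,-0.04,0],[0.95,0,0,-0.04,0]])

```text
clock: 47.82
ee_pos: [0.433, 0.405, 0.2747]
tcp_rot: [-0.629, 3.077, 0.001]
wrist_force: [0.6, -0.6, 0.5]
width: 0.949
```

Call:
jog_arm(series=[[0.95,0,0,-0.04,0],[0.95,0,0,0,0],[0.95,0,0,0,0],[0.95,0,0,0,0],[0.95,0,0,0,0]])

```text
clock: 48.23
ee_pos: [0.4331, 0.4051, 0.3103]
tcp_rot: [0.629, -3.076, 0.001]
wrist_force: [0.2, 0.0, -0.2]
width: 0.948
```

```bash
python3 - <<'E'
from h import *
import pickle
go(.40,-.2,.3,np.radians(33))
c=cam('wrist'); t=cam('top'); s=cam('scene'); pickle.dump((c,t,s),open('c11.pkl','wb'))
z=np.zeros((300,800,3),np.uint8); z[:300,:400]=cv2.resize(c['im'],(400,300),interpolation=cv2.INTER_AREA)
u,v=proj(t,(.45,-.05,.1)).astype(int); print(u,v)
z[:,400:]=cv2.resize(t['im'][v-45:v+45,u-60:u+60],(400,300),interpolation=cv2.INTER_CUBIC)
cv2.imwrite('pics/w11.png',np.clip(z*1.4,0,255).astype(np.uint8))
E
```

```text
pos [0.4331 0.4051 0.3103] psi 113.1 F [ 0.2  0.  -0.2] w 0.948 t 48.2 | shift [ 0.2679 -0.5436  0.0111] rows 14.5 twist 1.398
  shift if twisted first:  -0.4895 -0.3573
249 197
```

View pics/w11.png

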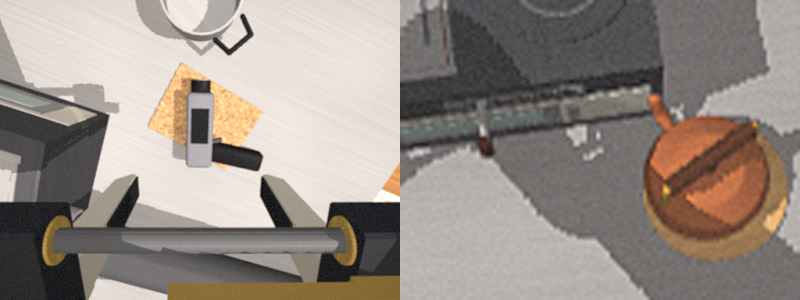

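Call:
jog_arm(series=[[0.6,0,0,0,0.1165],[0.6,0,0,0,0.1165],[0.6,0,0,0,0.1165],[0.6,0,0,0,0.1165],[0.6,0,0,0,0.1165]])

```text
clock: 48.8
ee_pos: [0.4333, 0.4053, 0.3109]
tcp_rot: [-0.29, -3.127, 0.001]
wrist_force: [-0.8, 0.5, 0.1]
width: 0.643
```

Call:
jog_arm(series=[[0.6,0,0,0,0.1165],[0.6,0,0,0,0.1165],[0.6,0,0,0,0.1165],[0.6,0,0,0,0.1165],[0.6,0,0,0,0.1165]])

```text
clock: 49.22
ee_pos: [0.4333, 0.4053, 0.3109]
tcp_rot: [-1.176, -2.913, 0.002]
wrist_force: [0.5, 0.1, 0.6]
width: 0.601
```

Call:
jog_arm(series=[[0.6,0,0,0,0.1165],[0.6,0,0,0,0.1165],[0.6,-0.0297,-0.0196,0,0],[0.6,-0.0297,-0.0196,0,0],[0.6,-0.0297,-0.0196,0,0]])

```text
clock: 49.63
ee_pos: [0.4321, 0.2976, 0.3106]
tcp_rot: [-1.497, -2.761, 0.002]
wrist_force: [0.5, -1.3, 0.3]
width: 0.601
```

Call:
jog_arm(series=[[0.6,-0.0297,-0.0196,0,0],[0.6,-0.0297,-0.0196,0,0],[0.6,-0.0297,-0.0196,0,0],[0.6,-0.0297,-0.0196,0,0],[0.6,-0.0297,-0.0196,0,0]])

```text
clock: 50.05
ee_pos: [0.4307, 0.1192, 0.3111]
tcp_rot: [-1.498, -2.761, 0.001]
wrist_force: [1.1, -0.3, 0.4]
width: 0.599
```

Call:
jog_arm(series=[[0.6,-0.0297,-0.0196,0,0],[0.6,-0.0297,-0.0196,0,0],[0.6,-0.0297,-0.0196,0,0],[0.6,-0.0297,-0.0196,0,0],[0.6,-0.0297,-0.0196,0,0]])

```text
clock: 50.47
ee_pos: [0.4294, -0.0589, 0.3113]
tcp_rot: [-1.499, -2.761, 0.0]
wrist_force: [0.1, -0.0, -0.1]
width: 0.603
```

Call:
jog_arm(series=[[0.6,-0.0297,-0.0196,0,0],[0.6,-0.0297,-0.0196,0,0],[0.6,-0.0297,-0.0196,0,0],[0.6,0,0,0,0],[0.6,0,0,0,0]])

```text
clock: 50.88
ee_pos: [0.4289, -0.1653, 0.3108]
tcp_rot: [-1.503, -2.757, 0.0]
wrist_force: [-0.3, -0.5, -0.3]
width: 0.602
```

```bash
python3 - <<'E'
from h import *
import pickle
c,t,s=pickle.load(open('c11.pkl','rb'))
for q in((269.4,209),(295.5,190.4)): print('top',onz(t,*q,.138).round(3))
go(.428,-.164,.138,np.radians(33))
c=cam('wrist'); cv2.imwrite('pics/w12.png',np.clip(c['im']*1.4,0,255).astype(np.uint8)); pickle.dump(c,open('w12.pkl','wb'))
for e in(-.056,.056): print(proj(c,(.428-e*np.sin(np.radians(33)),-.164+e*np.cos(np.radians(33)),.138)).round(0))
for x in blobs(c,(3,90,10),(15,255,125),200):
    print(x[:4]); 
    b=cv2.boxPoints(cv2.minAreaRect(x[4])); print(np.array([onz(c,*q,.142)[:2] for q in b]).round(3).tolist())
E
```

```text
top [ 0.397 -0.116  0.138]
top [ 0.457 -0.214  0.138]
pos [ 0.4289 -0.1653  0.3108] psi 32.8 F [-0.3 -0.5 -0.3] w 0.602 t 50.9 | shift [1.300e-03 1.000e-04 1.728e-01] rows 4.1 twist -0.003
  shift if twisted first:  0.0013 0.0001
[255. 224.]
[254. 117.]
(1915.5, array([257., 173.]), array([108.,  22.]), 90.0)
[[0.392, -0.123], [0.41, -0.111], [0.471, -0.204], [0.452, -0.217]]
```

View pics/w12.png

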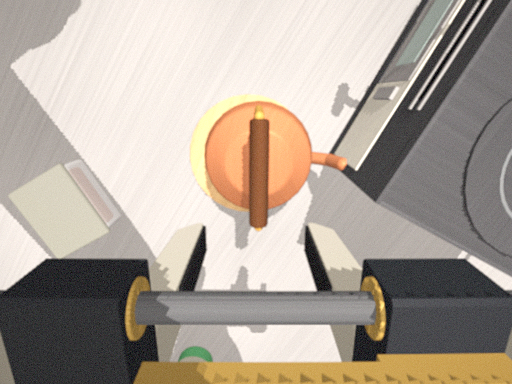

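Call:
jog_arm(series=[[0.6,0,0.001,0.03,-0.002],[0.6,0,0,0.04,0],[0.6,0,0,0.04,0],[0.6,0,0,0.035,0],[0.6,0,0,0.023,0]])

```text
clock: 51.35
ee_pos: [0.4292, -0.1615, 0.14]
tcp_rot: [-1.492, -2.761, 0.0]
wrist_force: [0.2, -0.1, -0.9]
width: 0.603
```

Call:
jog_arm(series=[[0.6,0,0,0,0],[0.6,0,0,0,0],[0,0,0,0,0],[0,0,0,0,0],[0,0,0,0,0]], force=50)

```text
clock: 51.77
ee_pos: [0.4308, -0.1635, 0.1455]
tcp_rot: [1.494, 2.76, 0.0]
wrist_force: [0.5, -0.3, -0.3]
width: 0.432
```

Call:
jog_arm(series=[[0,0,0,0,0],[0,0,0,0,0],[0,0,0,0,0],[0,0,0,0,0],[0,0,0,0,0]])

```text
clock: 52.18
ee_pos: [0.4304, -0.1633, 0.144]
tcp_rot: [1.496, 2.762, 0.001]
wrist_force: [2.6, 2.5, 3.3]
width: 0.203
```

```bash
python3 - <<'E'
from h import *
go(.631,-.014,.143)
E
```

```text
pos [ 0.4304 -0.1633  0.144 ] psi 33.1 F [2.6 2.5 3.3] w 0.203 t 52.2 | shift [0.0154 0.2496 0.0012] rows 6.0 twist 0
```

Call:
jog_arm(series=[[0,0,0,-0.01,0],[0,0,0,-0.02,0],[0,0,0,-0.025,0],[0,0,0,-0.025,0],[0,0,0,-0.025,0]])

```text
clock: 52.6
ee_pos: [0.4295, -0.1633, 0.2496]
tcp_rot: [-1.496, -2.761, 0.001]
wrist_force: [0.1, -1.0, -6.6]
width: 0.203
```

Call:
jog_arm(series=[[0,0,0,-0.03,0],[0,0,0,-0.03,0],[0,0,0,-0.03,0],[0,0,0,-0.03,0],[0,0,0,-0.01,0]])

```text
clock: 53.02
ee_pos: [0.43, -0.1635, 0.3829]
tcp_rot: [1.495, 2.759, -0.0]
wrist_force: [0.4, -0.4, -4.5]
width: 0.203
```

Call:
jog_arm(series=[[0,0,0.005,0,0],[0,0.001,0.01,0,0],[0,0.001,0.015,0,0],[0,0.001,0.018,0,0],[0,0.001,0.018,0,0]])

```text
clock: 53.43
ee_pos: [0.4839, -0.1229, 0.3758]
tcp_rot: [-1.495, -2.759, 0.001]
wrist_force: [-0.7, -0.4, -5.7]
width: 0.201
```

Call:
jog_arm(series=[[0,0.001,0.018,0,0],[0,0.001,0.018,0,0],[0,0.001,0.018,0,0],[0,0.001,0.018,0,0],[0,0.001,0.018,0,0]])

```text
clock: 53.85
ee_pos: [0.5567, -0.0692, 0.3755]
tcp_rot: [-1.494, -2.76, 0.002]
wrist_force: [0.1, -0.6, -5.2]
width: 0.202
```

Call:
jog_arm(series=[[0,0.001,0.018,0,0],[0,0.001,0.018,0,0],[0,0.001,0.018,0,0],[0,0.001,0.015,0,0],[0,0.001,0.0066,0,0]])

```text
clock: 54.27
ee_pos: [0.6177, -0.0235, 0.3757]
tcp_rot: [-1.493, -2.76, 0.002]
wrist_force: [0.3, -1.0, -5.6]
width: 0.205
```

Call:
jog_arm(series=[[0,0,0,0,0],[0,0,0,0,0],[0,0,0,0,0],[0,0,0,0,0],[0,0,0,0,0]])

```text
clock: 54.68
ee_pos: [0.616, -0.0256, 0.379]
tcp_rot: [1.497, 2.762, 0.0]
wrist_force: [0.2, -0.6, -6.1]
width: 0.203
```

```bash
python3 - <<'E'
from h import *
go(.631,-.014,.342)
c=cam('scene'); t=cam('top'); z=np.zeros((400,800,3),np.uint8)
for k,q in enumerate((c,t)):
    u,v=proj(q,(.631,-.014,.27)).astype(int); u0=max(u-50,0); z[:,400*k:400*k+400]=cv2.resize(q['im'][v-50:v+50,u0:u0+100],(400,400),interpolation=cv2.INTER_CUBIC)
cv2.imwrite('pics/w13.png',np.clip(z*1.5,0,255).astype(np.uint8))
E
```

```text
pos [ 0.616  -0.0256  0.379 ] psi 33.1 F [ 0.2 -0.6 -6.1] w 0.203 t 54.7 | shift [0.0015 0.0189 0.037 ] rows 1.0 twist 0
```

View pics/w13.png

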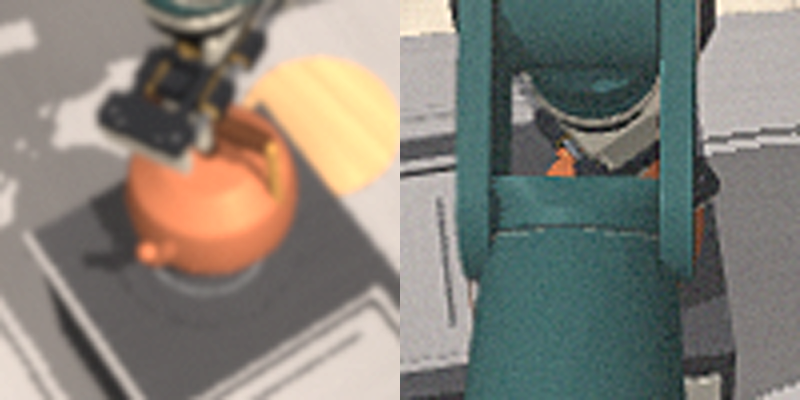

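Call:
jog_arm(series=[[0,0.0015,0.006,0,0],[0,0,0.008,0,0],[0,0,0.005,0.006,0],[0,0,0,0.01,0],[0,0,0,0.008,0]])

```text
clock: 55.2
ee_pos: [0.6318, -0.0131, 0.3528]
tcp_rot: [-1.495, -2.762, 0.001]
wrist_force: [-0.2, -0.3, -6.5]
width: 0.197
```

Call:
jog_arm(series=[[0,0,0,0.006,0],[0,0,0,0.004,0],[0,0,0,0.002,0],[0,0,0,0,0],[0,0,0,0,0]])

```text
clock: 55.62
ee_pos: [0.6314, -0.0136, 0.3429]
tcp_rot: [1.496, 2.762, -0.0]
wrist_force: [0.0, 0.4, -5.4]
width: 0.203
```

Call:
jog_arm(series=[[0,0,0,0.001,0],[0,0,0,0.001,0],[0,0,0,0,0],[0,0,0,0,0],[0,0,0,0,0]])

```text
clock: 56.03
ee_pos: [0.6318, -0.0133, 0.3419]
tcp_rot: [1.495, 2.761, 0.002]
wrist_force: [4.2, 3.2, 6.5]
width: 0.206
```

```bash
python3 - <<'E'
from h import *
go(.631,-.014,.342)
E
```

```text
pos [ 0.6318 -0.0133  0.3419] psi 33.1 F [4.2 3.2 6.5] w 0.206 t 56.0 | shift [-0.0001 -0.0011 -0.0001] rows 0.0 twist 0
```

Contact made on the plate. Release, rise and step back for the final look.

Call:
jog_arm(series=[[0.3,0,0,0,0],[0.4,0,0,0,0],[0.6,0,0,0,0],[0.6,0,0,0,0],[0.6,0,0,0,0]])

```text
clock: 56.45
ee_pos: [0.6314, -0.0136, 0.3405]
tcp_rot: [-1.496, -2.762, 0.001]
wrist_force: [0.7, -0.1, 0.2]
width: 0.51
```

Call:
jog_arm(series=[[0.6,0,0,0,0],[0.6,0,0,-0.01,0],[0.6,0,0,-0.02,0],[0.6,0,0,-0.03,0],[0.6,0,0,-0.03,0]])

```text
clock: 56.87
ee_pos: [0.6312, -0.0135, 0.4321]
tcp_rot: [-1.496, -2.762, 0.001]
wrist_force: [-0.0, 0.1, 0.5]
width: 0.6
```

Call:
jog_arm(series=[[0.6,0,0,-0.03,0],[0.6,0,0,-0.03,0],[0.6,0.01,-0.04,0,0],[0.6,0.01,-0.04,0,0],[0.6,0.01,-0.04,0,0]])

```text
clock: 57.28
ee_pos: [0.5137, -0.0542, 0.491]
tcp_rot: [-1.495, -2.763, 0.0]
wrist_force: [0.5, -0.7, 1.1]
width: 0.598
```

Call:
jog_arm(series=[[0.6,0,-0.04,0,0],[0.6,0,-0.04,0,0],[0.6,0,-0.04,0,0],[0.6,0,0,0,0],[0.6,0,0,0,0]])

```text
clock: 57.7
ee_pos: [0.4126, -0.1201, 0.4923]
tcp_rot: [1.498, 2.758, 0.001]
wrist_force: [0.3, 0.4, 0.1]
width: 0.605
```

```bash
python3 - <<'E'
from h import *
go(.631,-.014,.342)
t=cam('top'); s=cam('scene'); 
a=cv2.resize(t['im'][95:275,90:400],None,fx=2.58,fy=2.58,interpolation=cv2.INTER_CUBIC)[:464,:800]
k=cv2.resize(s['im'][150:330,170:370],(333,300),interpolation=cv2.INTER_CUBIC); a[:,:]=a
z=np.zeros((600,800,3),np.uint8); z[:a.shape[0]-64]=a[:-64]; z[400:,:]=0; z[400:600,:300]=cv2.resize(s['im'][150:350,160:460],(300,200)); 
cv2.imwrite('pics/w14.png',np.clip(z*1.5,0,255).astype(np.uint8))
for e in(-.056,.056):
    p=(.6315-e*np.sin(np.radians(33.1)),-.0135+e*np.cos(np.radians(33.1)),.336); print('bar end',proj(t,p).round(1),proj(s,p).round(1),((proj(t,p)-[90,95])*2.58).round(0))
for n,q,z0 in(('top',t,.336),('scene',s,.336)):
  for x in blobs(q,(3,110,15),(13,255,255),150): print(n,x[:4])
print('base centre proj',proj(s,(.631,-.014,.204)).round(1))
E
```

```text
pos [ 0.4126 -0.1201  0.4923] psi 33.0 F [0.3 0.4 0.1] w 0.605 t 57.7 | shift [-0.0294  0.2407  0.1508] rows 6.8 twist 0
bar end [247.1 117.1] [207.2 177.8] [405.  57.]
bar end [218.6 136.9] [238.  191.4] [332. 108.]
top (2971.5, array([ 20. , 272.5]), array([87., 40.]), 90.0)
top (789.5, array([225. , 134.7]), array([30.3, 45.6]), 13.2)
top (1965.5, array([206.4,  29.6]), array([ 13.2, 366. ]), 85.5)
top (227.0, array([413.5,  18.2]), array([ 8.6, 49.2]), 88.6)
scene (1427.5, array([223.6, 199.9]), array([41.8, 43.1]), 5.2)
base centre proj [224.5 203.9]
```

View pics/w14.png

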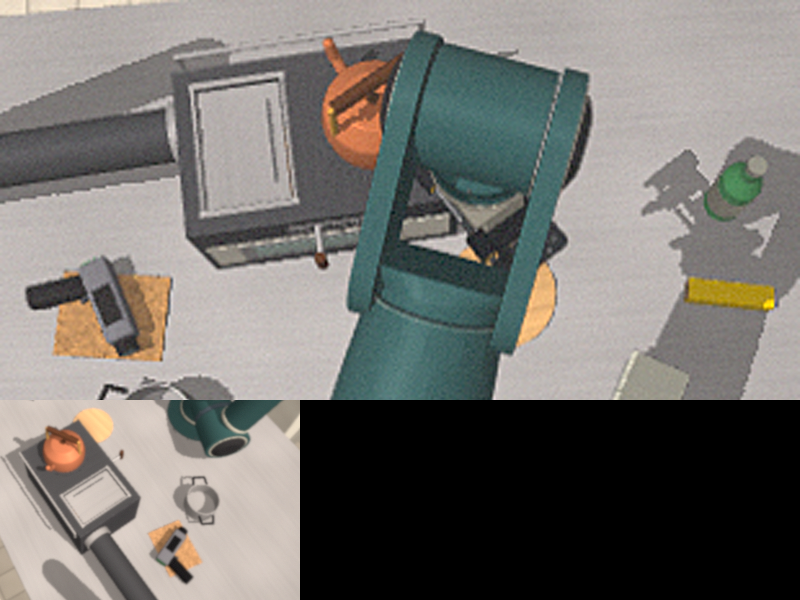

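```bash
python3 -c "
from h import *
print(env.finish_job())"
```

```text
the job is handed in; nothing more can be done
None
```

I finished all the steps and handed the job in at about 58 s of the 210 s allowed. No verdict was reported.

**What I did**
- **Air slide:** I pinched the handle and moved it left to its stop, about 68 mm, where the side force rose to 20 N.
- **Logs:** There were two brown logs, and I left the yellow bar alone. Each was pushed past the flap and released. The wrist camera showed the first lying on the firebox floor and the second on top of it.
- **Thermometer:** I held it level in front of the stove with its nose about 15 cm from the hotplate centre. I held it at three heights, from 5 mm above the plate to about 14 mm below, for about 3, 3 and 2 s. It is back on its mat.
- **Kettle:** It was set down at (0.631, -0.014), my measured hotplate centre; the contact force showed it had landed.

**Last checks**
- **Final pictures:** They show the flap shut, the slide handle to the left, the thermometer on its mat and the kettle upright on the plate. The trivet is empty and the gripper is clear of everything. The yellow bar, bottle, and pot look in place; the tub is only partly in the last picture, and I did not re-measure any of them.
- **Kettle position:** In the scene camera the kettle's outline is centred within about 4 pixels of the plate centre. Its left handle end appears where I predicted.

**What disagreed:** The two views differed by a few degrees on the thermometer's tilt while I held it, which is why I repeated the aim at three heights. I viewed 18 pictures, four over the budget of 14.

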